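# Stand the bridge blank in the seasoning rack

### The arm

A 7-joint arm with a two-finger parallel gripper is mounted at the origin on a cart in front of the work surface, level with it; the furniture and walls round the work are solid. World frame = base frame: x ahead of the robot, y to its left, z up, the work surface at z = 0. Lengths are in m, angles in degrees, forces in N, time in s.
With the tool pointing down it reaches from about 0.35 to 0.9 m from the base axis. Payload 8.1 kg.
Tool frame: the origin (TCP) lies on the centre line of the jaws, within the pads' length; the fingertips stand 11 mm ahead of it and the grasp point (between the pads) lies 8 mm behind it (ctrl.tip_extent is the distance from the TCP to the fingertips, in m); z points along the fingers, x is the direction in which the jaws open and shut, and the axes are right-handed (so a half turn about z gives the same grasp; the last joint's range is limited). The gripper opens to 92 mm and grips with 3 to 60 N. Pads are 19 mm wide; open, the fingers measure 130 mm over their backs; the gripper's body (75 mm by 190 mm) begins 47 mm behind the grasp point.
Start: joints at [61.788, 24.895, 1.432, 90.138, -0.665, 64.973, -4.303], TCP at [0.237, -0.578, 0.206] pointing down, gripper open.
Joint ranges: [-149.89, 149.89], [-25.12, 119.58], [-72.63, 75.52], [4.76, 147.25], [-75.54, 255.54], [6.69, 114.76], [-157.13, 157.13]. Speed limits (degrees/s): [127.2, 127.2, 172.46, 172.46, 180, 180, 180].

### API

Orientations are given as [roll, pitch, yaw] about the fixed x, y, z axes, in that order (R = Rz(yaw) Ry(pitch) Rx(roll)).
In Python, from plant import status, grab_frame, calibration, ctrl gives the robot as it stands.
- The arm moves only by the tool move_arm, never from a script. Its argument "series" is a list of rows, each a list of 3 entries, a list of its own where there are three numbers: the shift along the world's x, y, z in m, then the turn, a rotation vector about the world's x, y, z in degrees, then the gripper command: -1 is shut, 1 is fully open, values between are in proportion. In form: [[[dx, dy, dz], [ax, ay, az], fingers], ...]. A call has 1 to 20 rows; each row is the pose to reach, as a shift and turn from the pose measured when the call began; what a row does not reach only later rows make up. A row lasts 1/10 s, in which the tool goes at most 50 mm and 8.59 degrees, less where a joint would pass 70% of its speed; a pose out of reach is approached as far as the arm can. A call with a gripper value outside its range is refused whole. The fingers move at their own pace and stop on an object; the grip force is fixed at half the most. Time passes only in rows, so rows that repeat a pose let the fingers close. It gives the time, the measured TCP pose, the force and the opening at its end, in the units of the state.
- status.observe(): the state, without advancing time (a new reading comes with each control period).
- grab_frame(name): name is "scene" or "side" or "wrist"; returns (picture, depth): 384x512x3 uint8, blue, green, red; 384x512 float32, m along the optical axis (not along the pixel's ray), 0 where there is no reading.
- calibration(name): a dict with "fx", "fy", "cx", "cy" (pixels), "dist_coeffs" ([k1, k2, p1, p2, k3] as OpenCV has them; the pictures are not rectified), "pose" (4x4, takes a point from camera to world coordinates). Camera axes: x right, y down, z forward; pixel columns grow to the right and rows downward; lengths in m; the calibration is good to about 2 mm. A picture is of the moment at which its call begins: read the wrist's pose just before it. calibration takes no time and is no camera call; for the wrist camera it gives the pose at the moment of the call.
- ctrl.job_done(): hands the job in, once; it reports no verdict.
The state is a dict: "t": time; "q": joint angles; "joint_velocities": joint speeds; "effort": joint torques, N m; "ee_pos": TCP position; "orientation": TCP orientation; "wrist_force": force on the tool from outside, world axes, zero at the start; "ft_torque": the same for the moment, N m; "gripper_width": finger opening in m.
Only numpy, scipy, OpenCV 4.12 (cv2) and the standard library are available. Lean on these libraries where they do the work, as an engineer would, in place of code of your own. Each camera call takes 0.05 s, during which the arm holds its last target. There are 200 camera calls.

### The job

The long bridge blank is still leaning on the cork sanding block. Stand it on end in the empty groove of the seasoning rack, its foot down on the groove's floor, and slide it back along the groove until its edge rests against the slats like the two shorter blanks, which must stay standing where they are.

Things in the scene. Friction and masses are not known exactly. Their poses are not given: they have to be found in the camera images.
- long_blank_mid (a point): Centre of the long bridge blank: a plain dark wooden bar 200 x 40 x 10 mm with wax-coated ends, loose. Its z axis runs along the length from foot to upper end, x across the 40 mm width, y through the 10 mm thickness. It starts leaning about 30 degrees, a broad face resting on the top edge of the cork block; its upper 75 mm stand clear on all sides.
- long_blank_foot (a point): Centre of the long blank's lower end face, 100 mm below its centre along its own z axis; same axes.
- free_groove (a point): Empty one of the rack's 3 grooves: point on its centre line, at the top of the grooved wood (42 mm above the bench), where it meets the slats' front. x: along the groove to the slats, y: across, z: up. Groove 13 mm wide, floor 30 mm below this point, top 5 mm flared to a 23 mm V mouth, 85 mm long, open in front. A blank fully home has its foot's centre at x -20, z -30 mm.
- rack: Seasoning rack fixed to the bench: pale wooden block 184 mm long with three open grooves 60 mm apart and two slats behind them. Origin under its middle on the bench; x along the grooves to the slats, y across (grooves at -60, 0, 60 mm), z up. Slats' front at x = 40 mm, upper slat's top 121 mm above the bench, posts behind end at 129 mm.
- short_blank_1: A shorter bridge blank, 180 x 40 x 10 mm, loose, standing on end in one of the grooves against the slats, its top 192 mm over the bench. Origin at the centre of its foot, z up, x along the groove.
- short_blank_2: The other shorter blank, same size, standing the same way in another groove.
- cork: Cork sanding block, loose, standing on end: 62 x 28 mm in plan, 105 mm high; the long blank leans on the top edge of one narrow (28 mm) side. Origin half-way up, on one broad side.
Things that resemble listed ones, but are neither listed nor needed, are in the scene too. Leave any green look-alike of the short_blank_1 alone.

How it is judged:
By the outcome, as a careful person would: the job done as asked, in the order asked, and still so for the second after the job is handed in, with the robot touching nothing.
It also fails if it takes over 48 s, if anything falls off the work surface, if the arm or the gripper's body presses on something with over 40 N, if the wrist force passes 120 N, or if a joint passes its speed limit or range.

## Working session

There is one attempt and no reset: what is moved stays moved. The work goes in short steps, Python scripts to look and compute and a tool call to move; the robot and the scene stay as the last step left them, time stands still between calls to the robot, and variables do not carry over. Pictures are saved under pics/ and viewed, about 8 in all and at most 12, crops included, and the job is handed in when it is done.

Besides the shell and the picture viewer there is one more tool, called after "Call:" by a JSON object that holds its "name" and its "arguments". move_arm: Moves the arm, as the interface text tells. Its arguments: {"type":"object","properties":{"series":{"type":"array"}},"required":["series"]}

```bash
mkdir -p pics; ls
cat > h.py <<'E'
import numpy as np, cv2
from plant import status, grab_frame, calibration, ctrl
def grab(n):
    c=calibration(n); p,d=grab_frame(n); np.savez(f'{n}.npz',p=p,d=d,**{k:np.array(v) for k,v in c.items()}); return p,d
def load(n): return dict(np.load(f'{n}.npz'))
def cloud(n):
    f=load(n); h,w=f['d'].shape; v,u=np.mgrid[:h,:w]
    K=np.array([[f['fx'],0,f['cx']],[0,f['fy'],f['cy']],[0,0,1.]])
    uv=cv2.undistortPoints(np.stack([u,v],-1).reshape(-1,1,2).astype(float),K,f['dist_coeffs']).reshape(h,w,2)
    P=np.dstack([uv,np.ones((h,w))])*f['d'][...,None]
    W=P@f['pose'][:3,:3].T+f['pose'][:3,3]; W[f['d']==0]=np.nan
    return W
E
python3 - <<'E'
from h import *
s=status.observe(); print(s)
for n in('scene','side'):
    p,d=grab(n); cv2.imwrite(f'pics/{n}0.png',p); print(n,load(n)['pose'].round(3))
a=np.hstack([load('scene')['p'],load('side')['p']]);
E
```

```text
pics
{'t': 0.0, 'q': array([61.78842397, 24.93559315,  1.43199307, 90.18851621, -0.66526871,
       64.97225269, -4.30193014]), 'joint_velocities': array([ 0.11874878,  0.08147214,  0.03294977, -0.00929728,  0.07955748,
        0.0646133 ,  0.0087425 ]), 'effort': array([-6.16654706e-04, -6.67851305e+01,  9.84556787e-01, -3.14456642e+01,
       -6.05618418e-02,  4.30347549e-02,  1.64897465e-04]), 'ee_pos': array([ 0.23722943, -0.5776536 ,  0.20515848]), 'orientation': array([ 1.79992091e+02,  8.76837602e-02, -6.76712981e+01]), 'wrist_force': array([ 0.51122471, -0.70310368, -0.14704962]), 'ft_torque': array([ 0.01707803,  0.00289371, -0.00399213]), 'gripper_width': 0.09195998749080457}
scene [[-0.682 -0.294  0.67  -0.012]
 [-0.731  0.267 -0.628  0.593]
 [ 0.006 -0.918 -0.397  0.436]
 [ 0.     0.     0.     1.   ]]
side [[-0.878 -0.399  0.265  0.306]
 [-0.479  0.713 -0.512  0.513]
 [ 0.016 -0.577 -0.817  0.766]
 [ 0.     0.     0.     1.   ]]
```

View pics/scene0.png

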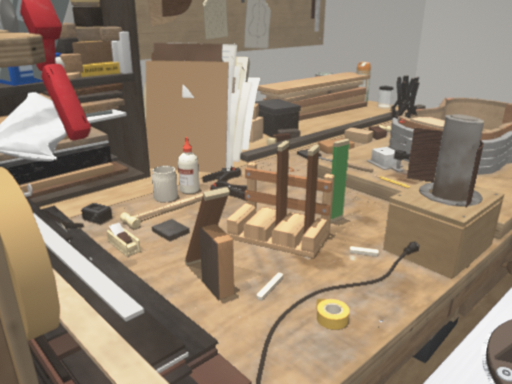

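View pics/side0.png

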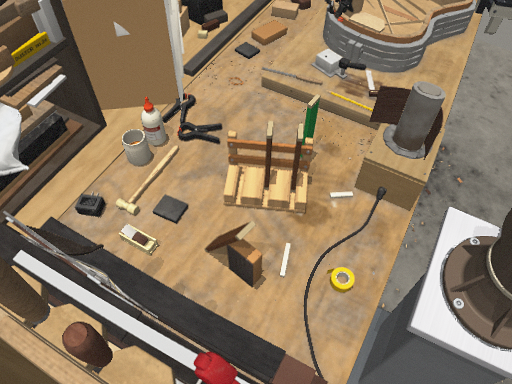

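The scene picture shows the long blank (about 205,230) leaning on the cork (218,262), and the rack at (280,215) with its left groove empty. The green look-alike is on the right at (340,180). The side picture shows the same: blank at (230,238), cork at (245,262), rack at (267,175).

Run:
```python
from h import *
a=cv2.resize(load('side')['p'][90:290,190:340],None,fx=2.6,fy=2.6,interpolation=cv2.INTER_CUBIC)
b=cv2.resize(load('scene')['p'][130:310,170:350],None,fx=2.2,fy=2.2,interpolation=cv2.INTER_CUBIC)
h=max(a.shape[0],b.shape[0]); o=np.zeros((h,a.shape[1]+b.shape[1],3),np.uint8); o[:a.shape[0],:a.shape[1]]=a;o[:b.shape[0],a.shape[1]:]=b
cv2.imwrite('pics/crop1.png',o); print(o.shape,a.shape)
for n,r in(('side',(90,290,190,340)),('scene',(130,310,170,350))):
    W=cloud(n)
    print(n,'bench z',np.nanmedian(W[300:310,255:262,2]) if n=='side' else np.nanmedian(W[300:310,240:250,2]))
    Q=W[r[0]:r[1],r[2]:r[3]].reshape(-1,3); Q=Q[np.isfinite(Q[:,0])]
    for lo,hi in((.036,.048),(.1,.11),(.112,.13),(.135,.16),(.16,.2)):
        S=Q[(Q[:,2]>lo)&(Q[:,2]<hi)&(Q[:,0]<.9)]; print(lo,hi,len(S),S.min(0).round(3) if len(S) else'',S.max(0).round(3) if len(S) else '')
```

```text
(520, 786, 3) (520, 390, 3)
side bench z 0.0005664449190104226
0.036 0.048 2520 [ 0.443 -0.356  0.036] [0.643 0.238 0.048]
0.1 0.11 749 [ 0.452 -0.148  0.1  ] [0.642 0.237 0.11 ]
0.112 0.13 698 [ 0.472 -0.15   0.112] [0.648 0.229 0.13 ]
0.135 0.16 256 [ 0.482 -0.151  0.135] [0.551 0.233 0.16 ]
0.16 0.2 628 [ 0.473 -0.153  0.16 ] [0.561 0.235 0.195]
scene bench z -0.00011939490363319094
0.036 0.048 2394 [ 0.439 -0.662  0.036] [0.9   0.238 0.048]
0.1 0.11 991 [ 0.449 -0.159  0.1  ] [0.9   0.237 0.11 ]
0.112 0.13 1055 [ 0.469 -0.158  0.112] [0.898 0.231 0.13 ]
0.135 0.16 761 [ 0.477 -0.152  0.135] [0.861 0.234 0.16 ]
0.16 0.2 923 [ 0.469 -0.152  0.16 ] [0.556 0.236 0.193]
```

View pics/crop1.png

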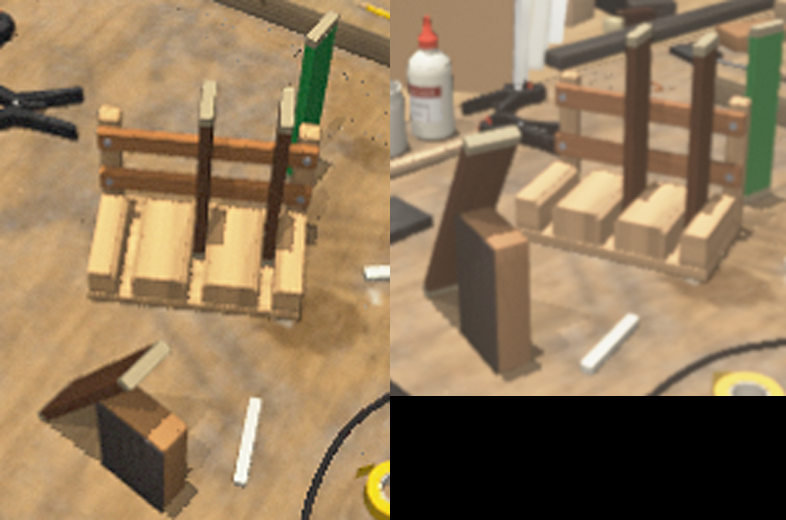

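```bash
cat > fit.py <<'E'
from h import *
from scipy.optimize import least_squares
from scipy.spatial.transform import Rotation as R
Rz=lambda a:R.from_euler('z',a,degrees=True)
def sdf(P,c,half,rot):
    q=np.abs(rot.inv().apply(P-c))-half
    return np.linalg.norm(np.maximum(q,0),axis=1)+np.minimum(q.max(1),0)
def pts(ns=('scene','side')):
    L=[]
    for n in ns:
        W=cloud(n).reshape(-1,3); L.append(W[np.isfinite(W[:,0])])
    return L
def brot(yaw,tilt): return Rz(yaw)*R.from_euler('x',tilt,degrees=True)
def lean_res(p,P):
    # blank: foot (x,y,z), yaw, tilt about own x ; cork: x,y,yaw
    rot=brot(p[3],p[4]); c=p[:3]+rot.apply([0,0,.1])
    a=np.abs(sdf(P,c,[.02,.005,.1],rot)); b=np.abs(sdf(P,[p[5],p[6],.0525],[.031,.014,.0525],Rz(p[7])))
    return np.minimum(a,b)
def rack_boxes(p):
    r=Rz(p[2]); o=np.array([p[0],p[1],0]); B=[]
    def add(lo,hi):
        lo,hi=np.array(lo),np.array(hi); B.append((o+r.apply((lo+hi)/2),(hi-lo)/2,r))
    for a,b in((-.092,-.0665),(-.0535,-.0065),(.0065,.0535),(.0665,.092)): add([-.045,a,0],[.04,b,.042])
    for y in(-.06,0): add([0,y-.005,.012],[.04,y+.005,.192])
    return B
def rack_res(p,P): return np.min([np.abs(sdf(P,*b)) for b in rack_boxes(p)],axis=0)
E
python3 - <<'E'
from fit import *
for n in('scene','side','both'):
    ps=np.vstack(pts()) if n=='both' else pts((n,))[0]
    P=ps[(ps[:,2]>.006)&(ps[:,2]<.21)&(ps[:,0]>.40)&(ps[:,0]<.66)&(ps[:,1]>.06)&(ps[:,1]<.3)]
    if n=='scene':print(len(P),P.min(0),P.max(0), P[P[:,2]>.15].mean(0),P[P[:,2]>.15].min(0),P[P[:,2]>.15].max(0))
    best=None
    for yaw in range(0,360,30):
        for cy in(0,45,90,135):
            m=P[P[:,2]>.15].mean(0); rot=brot(yaw,30); f=m-rot.apply([0,0,.19]); f[2]=.002
            s=least_squares(lambda p:np.minimum(lean_res(p,P[::3]),.03),np.r_[f,yaw,30,m[0],m[1],cy],x_scale=[.01,.01,.01,5,5,.01,.01,5],loss='soft_l1',f_scale=.003,max_nfev=40)
            if best is None or s.cost<best.cost: best=s
    print(n,'lean',best.x.round(4),np.percentile(lean_res(best.x,P),[50,80,95]).round(4))
    P=ps[(ps[:,2]>.02)&(ps[:,2]<.21)&(ps[:,0]>.40)&(ps[:,0]<.72)&(ps[:,1]>-.22)&(ps[:,1]<.08)]
    best=None
    for yaw in(-60,-75,-90,-105,-120):
        s=least_squares(lambda p:np.minimum(rack_res(p,P),.012),[.56,-.05,yaw],x_scale=[.01,.01,5],loss='soft_l1',f_scale=.002)
        if best is None or s.cost<best.cost: best=s
    print(n,'rack',best.x.round(4),np.percentile(rack_res(best.x,P),[30,50,80]).round(4),len(P))
E
```

```text
4374 [0.40846311 0.06003203 0.00601191] [0.61890872 0.23847842 0.1785749 ] [0.47967168 0.21783329 0.16642155] [0.46873474 0.19401741 0.15004119] [0.49987692 0.23630649 0.1785749 ]
scene lean [ 5.751000e-01  1.949000e-01  2.900000e-03 -1.018202e+02  3.007130e+01
  4.819000e-01  2.172000e-01  1.678989e+02] [0.0006 0.0782 0.1116]
scene rack [ 5.38600e-01  1.84000e-02 -6.80953e+01] [0.0006 0.0014 0.0375] 6972
side lean [5.788000e-01 1.946000e-01 4.000000e-03 2.584043e+02 3.008170e+01
 4.853000e-01 2.169000e-01 1.677540e+02] [0.0007 0.0933 0.1143]
side rack [ 5.42500e-01  1.80000e-02 -6.78175e+01] [0.001  0.0022 0.025 ] 4973
both lean [5.763000e-01 1.950000e-01 3.200000e-03 2.583166e+02 3.025750e+01
 4.824000e-01 2.173000e-01 1.677451e+02] [0.001  0.0882 0.1131]
both rack [ 5.39300e-01  1.78000e-02 -6.82619e+01] [0.0008 0.0021 0.0301] 11945
```

```bash
cat > goal.py <<'E'
from fit import *
def rel(Rt,Pt,s=None):
    s=s or status.observe(); R0=R.from_euler('xyz',s['orientation'],degrees=True)
    print('shift',(np.array(Pt)-s['ee_pos']).round(4),'turn',(Rt*R0.inv()).as_rotvec(degrees=True).round(2))
def toolrot(bz,by): # tool z=-bz, tool x = by
    return R.from_matrix(np.c_[by,np.cross(-bz,by),-bz])
E
python3 - <<'E'
from goal import *
ps=np.vstack(pts())
print('heightmap cm rows x .1..0.9, cols y -.8...6')
for x in np.arange(.0,.95,.1):
    print(round(x,1),[ (lambda S:int(100*S.max()) if len(S)>3 else -1)(ps[(abs(ps[:,0]-x-.05)<.05)&(abs(ps[:,1]-y-.05)<.05)&(ps[:,2]<1.2),2]) for y in np.arange(-.8,.6,.1)])
p=np.array([.5763,.1950,.0032,-101.7,30.26]); rot=brot(p[3],p[4]); bx,by,bz=rot.as_matrix().T
print(bx,by,bz)
for s in(.174,.274): 
    P=p[:3]+bz*s; print(P); rel(toolrot(bz,by),P)
ps=ps[(ps[:,2]>.02)&(ps[:,2]<.21)&(ps[:,0]>.40)&(ps[:,0]<.72)&(ps[:,1]>-.22)&(ps[:,1]<.11)]
s=least_squares(lambda p:np.minimum(rack_res(p,ps),.012),[.539,.018,-68],x_scale=[.01,.01,5],loss='soft_l1',f_scale=.002);print(s.x)
E
```

```text
heightmap cm rows x .1..0.9, cols y -.8...6
0.0 [-78, -77, -78, -78, -77, -78, 1, 20, 18, 4, -1, -1, -1, -1]
0.1 [-78, -78, 31, 32, -78, -78, 0, 1, 1, 0, -1, -1, -1, -1]
0.2 [12, 26, 33, 33, 4, 25, 26, 11, 0, 2, 1, 3, 16, 29]
0.3 [15, 14, 14, 4, 2, 26, 26, 11, 1, 2, 1, 5, 44, 41]
0.4 [6, 6, 15, 13, 5, 3, 11, 19, 4, 17, 18, 5, 48, 59]
0.5 [14, -1, 24, 13, 8, 3, 18, 19, 19, 14, 15, 7, 51, 50]
0.6 [15, 24, 24, 8, 5, 5, 0, 13, 13, 1, 2, 9, 16, 16]
0.7 [4, 4, 4, 4, 5, 1, 2, 2, 1, 1, 3, 9, 15, 2]
0.8 [4, 3, 3, 3, 1, 1, 11, 11, 13, 7, 3, 9, 14, -1]
0.9 [2, 2, 3, 2, 15, 33, 33, 20, 0, 0, 15, 44, -1, -1]
[-0.2027873  -0.97922281  0.        ] [ 0.84580132 -0.17515703  0.50392474] [-0.4934546   0.10218953  0.86374757]
[0.4904389  0.21278098 0.15349208]
shift [ 0.2532  0.7904 -0.0517] turn [-20.15 -24.29  54.61]
[0.44109344 0.22299993 0.23986683]
shift [0.2038 0.8007 0.0346] turn [-20.15 -24.29  54.61]
[ 5.39162043e-01  1.80003836e-02 -6.79972568e+01]
```

Call:
{"name": "move_arm", "arguments": {"series": [[[0,0,0.04],[0,0,0],0],[[0,0,0.08],[0,0,0],0],[[0,0,0.12],[0,0,0],0],[[0,0,0.16],[0,0,0],0],[[0,0,0.2],[0,0,0],0],[[0.02,0.035,0.22],[-1,-1,3],0],[[0.04,0.07,0.22],[-2,-2,6],0],[[0.06,0.105,0.22],[-3,-3,9],0],[[0.08,0.14,0.22],[-4,-5,12],0],[[0.1,0.175,0.22],[-6,-7,16],0],[[0.12,0.21,0.22],[-7,-8,19],0],[[0.14,0.245,0.22],[-8,-9,22],0],[[0.16,0.28,0.22],[-9,-11,25],0],[[0.18,0.315,0.22],[-10,-12,28],0],[[0.19,0.35,0.22],[-11,-13,30],0],[[0.2,0.39,0.22],[-12,-14,32],0],[[0.2,0.43,0.22],[-13,-15,34],0],[[0.2,0.47,0.22],[-14,-17,38],0],[[0.2,0.51,0.22],[-15,-18,41],0],[[0.2,0.55,0.22],[-16,-20,44],0]]}}

```text
t: 2.1
ee_pos: [0.4369, -0.0258, 0.425]
orientation: [-177.0, -24.8, -23.5]
wrist_force: [1.1, 0.4, 0.7]
gripper_width: 0.0454
```

Run:
```python
from goal import *
s=status.observe();print(s['t'],s['q'].round(1),s['wrist_force'])
p=np.array([.5763,.1950,.0032,-101.7,30.26]); rot=brot(p[3],p[4]); bx,by,bz=rot.as_matrix().T
for d in(.174,.264): 
    rel(toolrot(bz,by),p[:3]+bz*d)
```

```text
2.1 [ 32.1 -15.7 -32.  107.7  -1.4  61.7 -23.1] [1.13392976 0.39567325 0.72037857]
shift [ 0.0535  0.2386 -0.2715] turn [-4.24 -4.42 10.34]
shift [ 0.0091  0.2478 -0.1938] turn [-4.24 -4.42 10.34]
```

Call:
{"name": "move_arm", "arguments": {"series": [[[0,0.035,0],[-1,-1,2],0],[[0,0.07,0],[-1,-1,4],0],[[-0.01,0.105,0],[-2,-2,6],0],[[-0.01,0.14,-0.01],[-3,-3,8],0],[[-0.01,0.18,-0.03],[-4,-4,10],0],[[-0.01,0.215,-0.06],[-4.2,-4.4,10.3],0],[[-0.01,0.24,-0.1],[-4.2,-4.4,10.3],0],[[0,0.248,-0.14],[-4.2,-4.4,10.3],0],[[0.005,0.248,-0.175],[-4.2,-4.4,10.3],0],[[0.009,0.248,-0.194],[-4.2,-4.4,10.3],0],[[0.009,0.248,-0.194],[-4.2,-4.4,10.3],0],[[0.009,0.248,-0.194],[-4.2,-4.4,10.3],0]]}}

```text
t: 3.3
ee_pos: [0.4446, 0.2221, 0.2279]
orientation: [179.9, -29.9, -11.5]
wrist_force: [-0.4, -0.4, 0.1]
gripper_width: 0.0461
```

Run:
```python
from goal import *
s=status.observe();print(s['t'],s['q'].round(1),s['wrist_force'])
p=np.array([.5763,.1950,.0032,-101.7,30.26]); rot=brot(p[3],p[4]); bx,by,bz=rot.as_matrix().T
for d in(.174,.264): 
    rel(toolrot(bz,by),p[:3]+bz*d)
p,d=grab('wrist'); cv2.imwrite('pics/w1.png',p)
f=load('wrist'); print(f['pose'].round(3))
W=cloud('wrist').reshape(-1,3); W=W[np.isfinite(W[:,0])]
x0=np.r_[.5763,.1950,.0032,-101.7,30.26,.4824,.2173,167.7]
P=W[(W[:,2]>.006)&(W[:,0]>.40)&(W[:,0]<.66)&(W[:,1]>.14)&(W[:,1]<.27)&(W[:,2]<.185)]
g=least_squares(lambda p:np.minimum(lean_res(p,P),.01),x0,x_scale=[.01,.01,.01,5,5,.01,.01,5],loss='soft_l1',f_scale=.002)
print(len(P),g.x.round(4),np.percentile(lean_res(x0,P),[20,50,80]).round(4),np.percentile(lean_res(g.x,P),[20,50,80]).round(4))
```

```text
3.3 [   9.6   12.5  -70.4  121.8   51.    55.5 -101.7] [-0.39776082 -0.44028001  0.12694808]
shift [ 0.0458 -0.0093 -0.0744] turn [ 0.03 -0.37 -0.09]
shift [ 0.0014 -0.0001  0.0033] turn [ 0.03 -0.37 -0.09]
[[ 0.849 -0.314  0.424  0.37 ]
 [-0.173 -0.925 -0.338  0.304]
 [ 0.499  0.214 -0.84   0.384]
 [ 0.     0.     0.     1.   ]]
4429 [ 5.746000e-01  1.955000e-01  3.000000e-03 -1.019770e+02  2.943180e+01
  4.834000e-01  2.175000e-01  1.680008e+02] [0.0005 0.0009 0.0018] [0.0001 0.0005 0.0017]
```

View pics/w1.png

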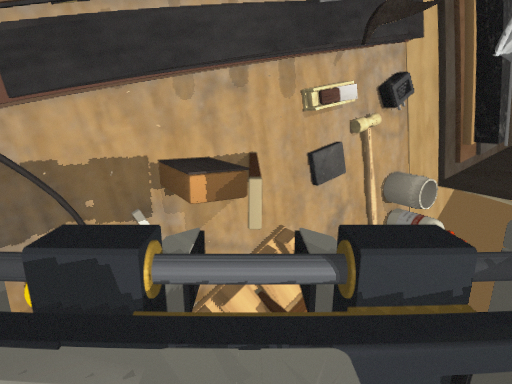

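The wrist picture shows the blank's end at (255,200), midway between the fingers (180 and 325), and the cork at (205,180). The blank is centred in the jaws. The wrist fit agrees with the first fit to 2 mm. Joint 3 is close to its limit, so I'll go gently and watch it.

Run:
```python
from goal import *
p=np.array([.5748,.1955,.003,-101.98,29.5]); rot=brot(p[3],p[4]); bx,by,bz=rot.as_matrix().T
for d in(.174,.264): rel(toolrot(bz,by),p[:3]+bz*d)
```

```text
shift [ 0.0459 -0.0092 -0.0754] turn [ 0.15  0.53 -0.35]
shift [0.0025 0.     0.0029] turn [ 0.15  0.53 -0.35]
```

Call:
{"name": "move_arm", "arguments": {"series": [[[0.006,-0.001,-0.008],[0,0,0],0],[[0.012,-0.002,-0.018],[0,0,0],0],[[0.018,-0.003,-0.029],[0,0,0],0]]}}

```text
t: 3.65
ee_pos: [0.4645, 0.219, 0.2023]
orientation: [-180.0, -30.3, -11.8]
wrist_force: [-0.1, -0.7, 0.2]
gripper_width: 0.0457
```

Run:
```python
from goal import *
s=status.observe();print(s['t'],s['q'].round(1),s['wrist_force'])
p=np.array([.5748,.1955,.003,-101.98,29.5]); rot=brot(p[3],p[4]); bx,by,bz=rot.as_matrix().T
rel(toolrot(bz,by),p[:3]+bz*.174)
```

```text
3.65 [   6.5   16.4  -67.2  123.    57.    54.9 -106.6] [-0.11094799 -0.67926171  0.22352162]
shift [ 0.0264 -0.0057 -0.0479] turn [ 0.13  0.75 -0.24]
```

Call:
{"name": "move_arm", "arguments": {"series": [[[0.005,-0.001,-0.01],[0,0.2,0],0],[[0.011,-0.002,-0.02],[0,0.4,0],0],[[0.016,-0.003,-0.03],[0,0.7,0],0],[[0.022,-0.005,-0.04],[0,0.7,0],0],[[0.026,-0.006,-0.048],[0,0.7,0],0],[[0.026,-0.006,-0.048],[0,0.7,0],0],[[0.026,-0.006,-0.048],[0,0.7,0],0],[[0.026,-0.006,-0.048],[0,0.7,0],-0.5],[[0.026,-0.006,-0.048],[0,0.7,0],-1],[[0.026,-0.006,-0.048],[0,0.7,0],-1],[[0.026,-0.006,-0.048],[0,0.7,0],-1],[[0.026,-0.006,-0.048],[0,0.7,0],-1],[[0.026,-0.006,-0.048],[0,0.7,0],-1]]}}

```text
t: 4.95
ee_pos: [0.4906, 0.213, 0.1543]
orientation: [179.9, -29.6, -11.7]
wrist_force: [-0.0, 0.3, -0.1]
gripper_width: 0.0093
```

Run:
```python
from goal import *
s=status.observe();print(s['t'],s['q'].round(1),s['wrist_force'],s['ft_torque'],s['gripper_width'])
```

```text
4.95 [   3.1   22.8  -62.4  124.3   65.3   53.8 -112.6] [-0.03242186  0.34443888 -0.08469613] [ 0.07609693  0.47774974 -0.07829811] 0.009345182854731274
```

Call:
{"name": "move_arm", "arguments": {"series": [[[0.008,-0.002,0.01],[0,0,0],-1],[[0.014,-0.004,0.025],[0,0,0],-1],[[0.022,-0.006,0.045],[0,0,0],-1],[[0.03,-0.01,0.065],[0,0,0],-1],[[0.038,-0.02,0.085],[0,0,0],-1],[[0.045,-0.03,0.105],[0,0,0],-1],[[0.05,-0.04,0.12],[0,0,0],-1],[[0.05,-0.04,0.12],[0,0,0],-1]]}}

```text
t: 5.75
ee_pos: [0.5418, 0.1718, 0.276]
orientation: [179.9, -29.7, -11.9]
wrist_force: [0.2, 0.4, -1.1]
gripper_width: 0.0091
```

Run:
```python
from goal import *
s=status.observe();print(s['t'],s['q'].round(1),s['wrist_force'],s['gripper_width'])
r=Rz(-68.1); bx,by,bz=r.as_matrix().T
rel(toolrot(bz,by),[.5968,.0357,.26],s)
```

```text
5.75 [ 20.9  13.9 -68.1 112.5  48.   54.6 -82.9] [ 0.17240685  0.36306748 -1.08735609] 0.009101163634670756
shift [ 0.055  -0.1361 -0.016 ] turn [-2.56 30.03 33.02]
```

Call:
{"name": "move_arm", "arguments": {"series": [[[0.005,-0.012,0],[-0.2,2.5,2.8],-1],[[0.009,-0.024,0],[-0.4,5,5.5],-1],[[0.014,-0.036,0],[-0.6,7.5,8.3],-1],[[0.018,-0.048,0],[-0.9,10,11],-1],[[0.023,-0.06,0],[-1.1,12.5,13.8],-1],[[0.028,-0.072,0],[-1.3,15,16.5],-1],[[0.034,-0.084,0],[-1.5,17.5,19.3],-1],[[0.039,-0.096,0],[-1.7,20,22],-1],[[0.043,-0.106,0],[-1.9,22.5,24.8],-1],[[0.047,-0.116,0],[-2.1,25,27.5],-1],[[0.051,-0.126,0],[-2.3,27.5,30.3],-1],[[0.055,-0.136,0],[-2.6,30,33],-1],[[0.055,-0.136,0],[-2.6,30,33],-1],[[0.055,-0.136,0],[-2.6,30,33],-1],[[0.055,-0.136,0],[-2.6,30,33],-1]]}}

```text
t: 7.25
ee_pos: [0.596, 0.0371, 0.2758]
orientation: [179.9, -0.0, 21.9]
wrist_force: [0.3, -0.7, -0.8]
gripper_width: 0.0089
```

Run:
```python
from goal import *
s=status.observe();print(s['t'],s['q'].round(1),s['wrist_force'],s['gripper_width'],s['ee_pos'],s['orientation'])
r=Rz(-68.1); bx,by,bz=r.as_matrix().T
rel(toolrot(bz,by),[.5968,.0357,.26],s)
for n in('side','scene'): grab(n)
a=cv2.resize(load('side')['p'][70:270,200:350],None,fx=2.6,fy=2.6,interpolation=cv2.INTER_CUBIC)
b=cv2.resize(load('scene')['p'][70:270,200:350],None,fx=2.6,fy=2.6,interpolation=cv2.INTER_CUBIC)
cv2.imwrite('pics/c2.png',np.hstack([a,b]))
for n in(('side',),('scene',),('side','scene')):
  ps=np.vstack(pts(n)); P=ps[(ps[:,2]>.07)&(ps[:,2]<.22)]
  loc=r.inv().apply(P-[.5968,.0357,0]); P=P[(abs(loc[:,0])<.03)&(abs(loc[:,1])<.015)&(P[:,2]<.235)]
  # fit upright-ish blank: foot xyz, rotvec
  def res(p): 
    rot=R.from_euler('xyz',p[3:],degrees=True)*r
    return np.abs(sdf(P,p[:3]+rot.apply([0,0,.1]),[.02,.005,.1],rot))
  g=least_squares(res,[.5968,.0357,.086,0,0,0],x_scale=[.01]*3+[3]*3,loss='soft_l1',f_scale=.002)
  print(n,len(P),g.x.round(4),np.percentile(res(g.x),[50,80]))
  ps=ps[(ps[:,2]>.02)&(ps[:,2]<.21)&(ps[:,0]>.40)&(ps[:,0]<.72)&(ps[:,1]>-.22)&(ps[:,1]<.11)]
  q=least_squares(lambda p:np.minimum(rack_res(p,ps),.012),[.539,.018,-68],x_scale=[.01,.01,5],loss='soft_l1',f_scale=.002);print('rack',q.x)
  o=Rz(q.x[2]).inv().apply(g.x[:3]-np.r_[q.x[:2],0]); print('foot in rack',o)
```

```text
7.25 [ 32.9  34.8 -69.   84.6  32.6  82.7 -14.7] [ 0.33334367 -0.71683444 -0.80956975] 0.008903916898838906 [0.59600428 0.03710363 0.27581131] [ 1.79931249e+02 -4.99485836e-02  2.19295589e+01]
shift [ 0.0008 -0.0014 -0.0158] turn [ 0.05  0.07 -0.03]
('side',) 315 [ 0.5997  0.0368  0.1003 -0.8533 -1.0745  0.1325] [0.00025922 0.00101077]
rack [ 5.42502544e-01  1.80825632e-02 -6.77197761e+01]
foot in rack [0.00437896 0.06006756 0.10033891]
('scene',) 768 [ 0.5958  0.0377  0.1002  0.344  -0.462   0.08  ] [0.0004847  0.00093089]
rack [ 5.38565802e-01  1.85084849e-02 -6.78640625e+01]
foot in rack [0.00376968 0.06025094 0.10019962]
('side', 'scene') 1083 [ 0.5964  0.0373  0.1    -0.0388 -0.553  -0.1011] [0.00073898 0.00170769]
rack [ 5.39164821e-01  1.79629931e-02 -6.79721332e+01]
foot in rack [0.00357212 0.06034718 0.10001903]
```

View pics/c2.png

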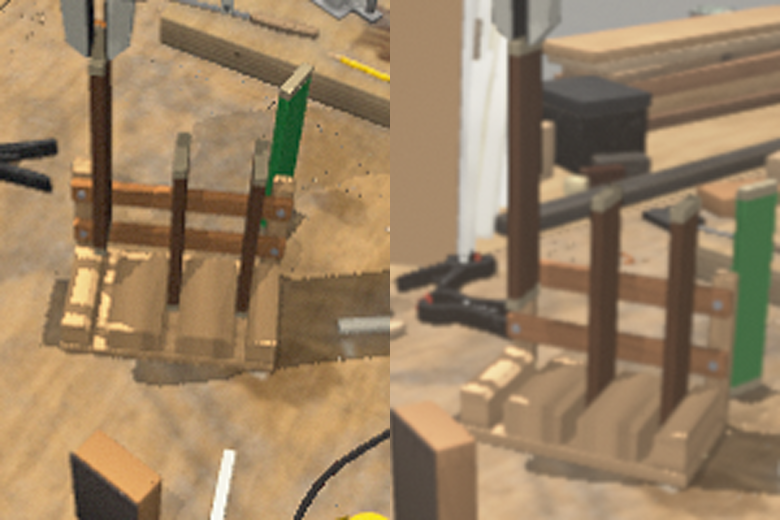

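The left half (side) shows the upright blank above the empty left groove with its top in the gripper (98,60). The right half (scene) shows its foot at about (520,300), above the groove. The cork and both short blanks are still standing. Measured in the rack frame, the foot is at x 4, y 60, z 100 mm, so it is on the groove line.

Call:
{"name": "move_arm", "arguments": {"series": [[[0,0,-0.015],[0,0,0],-1],[[0,0,-0.03],[0,0,0],-1],[[0,0,-0.042],[0,0,0],-1],[[0,0,-0.05],[0,0,0],-1],[[0,0,-0.055],[0,0,0],-1],[[0,0,-0.06],[0,0,0],-1],[[0,0,-0.065],[0,0,0],-1],[[0,0,-0.07],[0,0,0],-1],[[0,0,-0.075],[0,0,0],-1],[[0,0,-0.08],[0,0,0],-1],[[0,0,-0.08],[0,0,0],-1],[[0,0,-0.08],[0,0,0],-1]]}}

```text
t: 8.55
ee_pos: [0.5962, 0.0366, 0.1963]
orientation: [179.9, -0.1, 21.9]
wrist_force: [0.4, -0.9, -1.3]
gripper_width: 0.0089
```

Call:
{"name": "move_arm", "arguments": {"series": [[[0,0,-0.001],[0,0,0],-1],[[0,0,-0.002],[0,0,0],-1],[[0,0,-0.003],[0,0,0],-1],[[0,0,-0.004],[0,0,0],-1],[[0,0,-0.005],[0,0,0],-1],[[0,0,-0.006],[0,0,0],-1],[[0,0,-0.006],[0,0,0],-1]]}}

```text
t: 9.25
ee_pos: [0.5961, 0.0365, 0.1901]
orientation: [179.9, -0.0, 21.9]
wrist_force: [1.2, -0.9, -0.5]
gripper_width: 0.0089
```

Call:
{"name": "move_arm", "arguments": {"series": [[[0,0,-0.001],[0,0,0],-1],[[0,0,-0.0015],[0,0,0],-1],[[0,0,-0.002],[0,0,0],-1],[[0,0,-0.0025],[0,0,0],-1],[[0,0,-0.0025],[0,0,0],-1]]}}

```text
t: 9.75
ee_pos: [0.5964, 0.0367, 0.1879]
orientation: [179.9, -0.1, 21.9]
wrist_force: [-0.6, 0.2, 1.5]
gripper_width: 0.0093
```

Call:
{"name": "move_arm", "arguments": {"series": [[[0,0,-0.0005],[0,0,0],-1],[[0,0,-0.001],[0,0,0],-1],[[0,0,-0.001],[0,0,0],-1]]}}

```text
t: 10.05
ee_pos: [0.5971, 0.037, 0.1878]
orientation: [179.9, -0.2, 21.9]
wrist_force: [0.0, -1.2, 7.5]
gripper_width: 0.0093
```

Call:
{"name": "move_arm", "arguments": {"series": [[[0,0,0.0003],[0,0,0],-1],[[0.001,-0.0025,0.0003],[0,0,0],-1],[[0.002,-0.005,0.0003],[0,0,0],-1],[[0.003,-0.0075,0.0003],[0,0,0],-1],[[0.004,-0.01,0.0003],[0,0,0],-1],[[0.0045,-0.0115,0.0003],[0,0,0],-1],[[0.005,-0.0125,0.0003],[0,0,0],-1],[[0.005,-0.0125,0.0003],[0,0,0],-1]]}}

```text
t: 10.85
ee_pos: [0.6023, 0.0247, 0.1884]
orientation: [179.9, -0.2, 21.9]
wrist_force: [-0.3, 1.4, 4.7]
gripper_width: 0.0093
```

Call:
{"name": "move_arm", "arguments": {"series": [[[0.0003,-0.0007,0],[0,0,0],-1],[[0.0006,-0.0014,0],[0,0,0],-1],[[0.0008,-0.0021,0],[0,0,0],-1],[[0.0008,-0.0021,0],[0,0,0],-1]]}}

```text
t: 11.25
ee_pos: [0.6031, 0.0226, 0.1885]
orientation: [179.9, -0.2, 21.9]
wrist_force: [-0.8, 1.2, 4.3]
gripper_width: 0.0096
```

Call:
{"name": "move_arm", "arguments": {"series": [[[0.0003,-0.0007,0],[0,0,0],-1],[[0.0006,-0.0014,0],[0,0,0],-1],[[0.0006,-0.0014,0],[0,0,0],-1]]}}

```text
t: 11.55
ee_pos: [0.6039, 0.0211, 0.1886]
orientation: [179.9, -0.2, 21.9]
wrist_force: [0.4, 1.1, 4.9]
gripper_width: 0.009
```

Call:
{"name": "move_arm", "arguments": {"series": [[[0.0003,-0.0007,0],[0,0,0],-1],[[0.0006,-0.0014,0],[0,0,0],-1],[[0.0006,-0.0014,0],[0,0,0],-1]]}}

```text
t: 11.85
ee_pos: [0.6046, 0.0194, 0.1885]
orientation: [179.9, -0.2, 21.9]
wrist_force: [-0.9, 0.2, 5.3]
gripper_width: 0.0089
```

Call:
{"name": "move_arm", "arguments": {"series": [[[0.0003,-0.0007,0],[0,0,0],-1],[[0.0006,-0.0014,0],[0,0,0],-1],[[0.0006,-0.0014,0],[0,0,0],-1]]}}

```text
t: 12.15
ee_pos: [0.6053, 0.0179, 0.1886]
orientation: [179.9, -0.2, 21.9]
wrist_force: [-0.7, 0.8, 5.2]
gripper_width: 0.0093
```

```bash
cat > chk.py <<'E'
from goal import *
s=status.observe();print(s['t'],s['q'].round(1),s['wrist_force'],s['ft_torque'],s['gripper_width'],s['ee_pos'])
for n in('side','scene'): grab(n)
r=Rz(-68); q=np.r_[.5392,.018,-68]
for n in(('side',),('scene',),('side','scene')):
  ps=np.vstack(pts(n))
  k=ps[(ps[:,2]>.02)&(ps[:,2]<.21)&(ps[:,0]>.40)&(ps[:,0]<.72)&(ps[:,1]>-.22)&(ps[:,1]<.11)]
  q=least_squares(lambda p:np.minimum(rack_res(p,k),.012),[.539,.018,-68],x_scale=[.01,.01,5],loss='soft_l1',f_scale=.002).x
  r=Rz(q[2]); L=r.inv().apply(ps-np.r_[q[:2],0])
  for y0,lo,hi,zt in((.06,.05,.16 if s['gripper_width']<.02 else .216,.212),(0,.05,.196,.192),(-.06,.05,.196,.192)):
    P=L[(abs(L[:,1]-y0)<.012)&(L[:,2]>lo)&(L[:,2]<hi)&(L[:,0]>-.03)&(L[:,0]<.0395)]
    H=zt-.012
    def res(p):
      rot=R.from_euler('xyz',[p[3],p[4],0],degrees=True)
      return np.abs(sdf(P,p[:3]+rot.apply([0,0,H/2]),[.02,.005,H/2],rot))
    g=least_squares(res,[.018,y0,.012,0,0],x_scale=[.01]*3+[3]*2,loss='soft_l1',f_scale=.002)
    print(n,y0,len(P),'foot mm',(g.x[:3]*1e3).round(1),'tilt',g.x[3:].round(2),'front edge mm by z',[(z,(1e3*np.percentile(P[abs(P[:,2]-z)<.012,0],3)).round(1)) for z in(.065,.1,.15) ])
E
python3 chk.py
```

```text
12.15 [ 33.5  39.2 -66.2  91.   37.1  74.2 -16.4] [-0.70475883  0.77562632  5.21024547] [ 0.53006763  0.08174995 -0.01663073] 0.009274170384576105 [0.60529125 0.01786933 0.18856898]
('side',) 0.06 287 foot mm [  4.3  62.  -41.3] tilt [0.75 4.43] front edge mm by z [(0.065, np.float64(-10.2)), (0.1, np.float64(-6.4)), (0.15, np.float64(-3.1))]
('side',) 0 354 foot mm [20.9 -0.7 12.8] tilt [-0.19 -0.68] front edge mm by z [(0.065, np.float64(-1.4)), (0.1, np.float64(-1.6)), (0.15, np.float64(-1.8))]
('side',) -0.06 363 foot mm [ 21.3 -59.6  12.8] tilt [ 0.28 -0.98] front edge mm by z [(0.065, np.float64(-1.0)), (0.1, np.float64(-1.4)), (0.15, np.float64(-2.9))]
('scene',) 0.06 683 foot mm [  4.9  61.7 -40.5] tilt [0.48 4.36] front edge mm by z [(0.065, np.float64(-9.3)), (0.1, np.float64(-6.6)), (0.15, np.float64(-2.2))]
('scene',) 0 862 foot mm [19.9 -0.1 12.4] tilt [-0.06 -0.13] front edge mm by z [(0.065, np.float64(-1.7)), (0.1, np.float64(-1.5)), (0.15, np.float64(-1.9))]
('scene',) -0.06 810 foot mm [ 20.4 -60.   12.4] tilt [-0.02 -0.25] front edge mm by z [(0.065, np.float64(-1.3)), (0.1, np.float64(-1.5)), (0.15, np.float64(-1.6))]
('side', 'scene') 0.06 993 foot mm [  4.9  61.7 -40.8] tilt [0.46 4.19] front edge mm by z [(0.065, np.float64(-10.2)), (0.1, np.float64(-7.2)), (0.15, np.float64(-2.9))]
('side', 'scene') 0 1215 foot mm [20.  -0.5 12.7] tilt [-0.23 -0.28] front edge mm by z [(0.065, np.float64(-2.4)), (0.1, np.float64(-2.1)), (0.15, np.float64(-2.6))]
('side', 'scene') -0.06 1165 foot mm [ 20.6 -60.3  12.6] tilt [-0.15 -0.45] front edge mm by z [(0.065, np.float64(-1.7)), (0.1, np.float64(-2.0)), (0.15, np.float64(-2.1))]
```

The foot dragged on the groove floor and the blank pivoted about 4.3° in the jaws, so the foot is about 12 mm behind. I'll lift it, turn it back upright and finish the slide with the weight off the floor.

Call:
{"name": "move_arm", "arguments": {"series": [[[-0.0005,0.001,0.002],[0,0,0],-1],[[-0.001,0.003,0.004],[0,0,0],-1],[[-0.001,0.003,0.004],[-1,-0.4,0],-1],[[-0.001,0.003,0.004],[-2,-0.8,0],-1],[[-0.001,0.003,0.004],[-3,-1.2,0],-1],[[-0.001,0.003,0.004],[-4,-1.6,0],-1],[[-0.001,0.003,0.004],[-4,-1.6,0],-1],[[-0.001,0.003,0.004],[-4,-1.6,0],-1]]}}

```text
t: 13.05
ee_pos: [0.6042, 0.0213, 0.1928]
orientation: [175.6, -0.3, 21.9]
wrist_force: [-0.4, 1.4, 0.4]
gripper_width: 0.009
```

```bash
python3 chk.py | grep ' 0.06 \|\[  '; python3 chk.py | head -1
```

```text
('side',) 0.06 266 foot mm [ 21.   59.9 -27. ] tilt [ 0.08 -0.68] front edge mm by z [(0.065, np.float64(-1.1)), (0.1, np.float64(-1.8)), (0.15, np.float64(-2.6))]
('scene',) 0.06 680 foot mm [19.5 60.2 50.4] tilt [ 0.04 -0.15] front edge mm by z [(0.065, np.float64(-2.2)), (0.1, np.float64(-2.1)), (0.15, np.float64(-2.3))]
('side', 'scene') 0.06 958 foot mm [19.3 60.1 50.8] tilt [-0.14 -0.22] front edge mm by z [(0.065, np.float64(-2.8)), (0.1, np.float64(-2.7)), (0.15, np.float64(-3.1))]
13.15 [ 30.7  37.3 -64.8  92.3  39.4  74.3 -19.6] [-0.41956858  1.45993619  0.1277071 ] [0.71476014 0.17879592 0.03829487] 0.009049344701622412 [0.60435042 0.02111392 0.19271551]
```

Call:
{"name": "move_arm", "arguments": {"series": [[[0,0,-0.001],[0,0,0],-1],[[0,0,-0.002],[0,0,0],-1],[[0,0,-0.003],[0,0,0],-1],[[0.0002,-0.0005,-0.003],[0,0,0],-1],[[0.0004,-0.001,-0.003],[0,0,0],-1],[[0.0006,-0.0015,-0.003],[0,0,0],-1],[[0.0006,-0.0015,-0.003],[0,0,0],-1]]}}

```text
t: 13.95
ee_pos: [0.605, 0.0196, 0.1897]
orientation: [175.6, -0.3, 21.9]
wrist_force: [-1.4, 2.2, -1.2]
gripper_width: 0.0091
```

Call:
{"name": "move_arm", "arguments": {"series": [[[0.0002,-0.0005,0],[0,0,0],-1],[[0.0004,-0.001,0],[0,0,0],-1],[[0.0004,-0.001,0],[0,0,0],-1],[[0.0004,-0.001,0],[0,0,0],-1]]}}

```text
t: 14.35
ee_pos: [0.6054, 0.0186, 0.1898]
orientation: [175.6, -0.3, 21.9]
wrist_force: [-1.3, 2.0, 0.9]
gripper_width: 0.009
```

```bash
python3 chk.py; python3 -c "
from h import *
a=cv2.resize(load('side')['p'][100:220,200:330],None,fx=3,fy=3,interpolation=cv2.INTER_CUBIC)
b=cv2.resize(load('scene')['p'][120:240,210:340],None,fx=3,fy=3,interpolation=cv2.INTER_CUBIC)
cv2.imwrite('pics/c3.png',np.hstack([a,b]))"
```

```text
14.35 [ 30.8  37.5 -64.7  92.4  39.6  74.1 -19.5] [-1.3436059   2.02454581  0.89510567] [0.83317127 0.27091035 0.01828788] 0.009004453721678128 [0.60542374 0.01859654 0.18979017]
('side',) 0.06 273 foot mm [ 16.5  61.3 -40.5] tilt [0.47 1.05] front edge mm by z [(0.065, np.float64(-3.2)), (0.1, np.float64(-1.9)), (0.15, np.float64(-2.0))]
('side',) 0 349 foot mm [21.2 -1.7 12.8] tilt [-0.48 -0.87] front edge mm by z [(0.065, np.float64(-1.5)), (0.1, np.float64(-1.4)), (0.15, np.float64(-1.9))]
('side',) -0.06 373 foot mm [ 20.8 -58.8  12.9] tilt [ 0.64 -0.72] front edge mm by z [(0.065, np.float64(-1.1)), (0.1, np.float64(-1.2)), (0.15, np.float64(-2.6))]
('scene',) 0.06 658 foot mm [ 15.4  61.6 -40.8] tilt [0.4  1.48] front edge mm by z [(0.065, np.float64(-3.0)), (0.1, np.float64(-2.3)), (0.15, np.float64(-0.9))]
('scene',) 0 859 foot mm [19.7 -0.2 12.5] tilt [-0.13 -0.06] front edge mm by z [(0.065, np.float64(-1.9)), (0.1, np.float64(-1.3)), (0.15, np.float64(-1.7))]
('scene',) -0.06 817 foot mm [ 20.  -60.2  12.5] tilt [-0.14 -0.07] front edge mm by z [(0.065, np.float64(-1.4)), (0.1, np.float64(-2.0)), (0.15, np.float64(-1.5))]
('side', 'scene') 0.06 940 foot mm [ 15.1  61.3 -41.3] tilt [0.26 1.39] front edge mm by z [(0.065, np.float64(-3.8)), (0.1, np.float64(-3.2)), (0.15, np.float64(-1.6))]
('side', 'scene') 0 1209 foot mm [19.8 -0.6 12.8] tilt [-0.27 -0.22] front edge mm by z [(0.065, np.float64(-2.0)), (0.1, np.float64(-2.0)), (0.15, np.float64(-2.4))]
('side', 'scene') -0.06 1167 foot mm [ 20.2 -60.6  12.8] tilt [-0.27 -0.27] front edge mm by z [(0.065, np.float64(-2.0)), (0.1, np.float64(-2.5)), (0.15, np.float64(-2.0))]
```

View pics/c3.png

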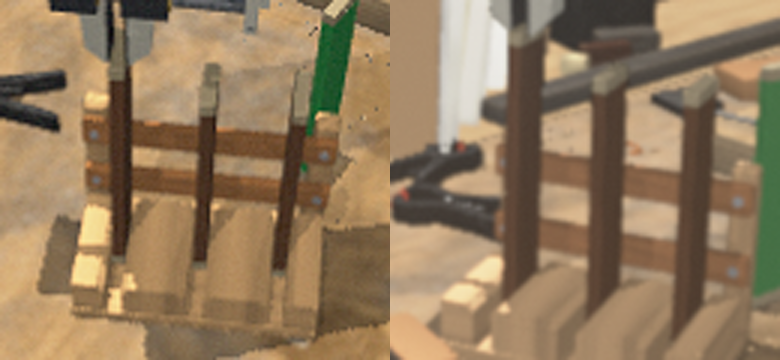

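The picture shows the blank deep in the left groove, its edge at the upper slat. The fit has it leaning 1.4° with the foot about 3 mm out, so I'll straighten it once more, then lower and release.

Call:
{"name": "move_arm", "arguments": {"series": [[[-0.0003,0.0007,0.001],[0,0,0],-1],[[-0.0006,0.0014,0.002],[0,0,0],-1],[[-0.0006,0.0014,0.002],[-0.9,-0.3,0],-1],[[-0.0006,0.0014,0.002],[-1.7,-0.7,0],-1],[[-0.0006,0.0014,0.002],[-1.7,-0.7,0],-1],[[-0.0005,0.0011,0.001],[-1.7,-0.7,0],-1],[[-0.0004,0.0009,0],[-1.7,-0.7,0],-1],[[-0.0004,0.0009,-0.001],[-1.7,-0.7,0],-1],[[-0.0004,0.0009,-0.001],[-1.7,-0.7,0],-1]]}}

```text
t: 15.35
ee_pos: [0.6051, 0.0195, 0.1887]
orientation: [173.8, -0.3, 21.9]
wrist_force: [-0.4, 2.5, -0.6]
gripper_width: 0.0088
```

```bash
python3 chk.py | grep -v "(-0.06\|) 0 "
```

```text
15.35 [ 29.5  36.9 -64.   93.2  40.8  74.  -21. ] [-0.37110545  2.5404636  -0.6489572 ] [0.94260446 0.21324504 0.006523  ] 0.008835651128996263 [0.60505009 0.01952019 0.18865591]
('side',) 0.06 276 foot mm [ 19.1  61.5 -40.7] tilt [0.45 0.12] front edge mm by z [(0.065, np.float64(-2.3)), (0.1, np.float64(-2.3)), (0.15, np.float64(-2.5))]
('side',) -0.06 366 foot mm [ 21.1 -59.4  12.8] tilt [ 0.36 -0.87] front edge mm by z [(0.065, np.float64(-1.1)), (0.1, np.float64(-1.8)), (0.15, np.float64(-3.2))]
('scene',) 0.06 664 foot mm [ 17.4  61.3 -41.1] tilt [0.25 0.79] front edge mm by z [(0.065, np.float64(-2.7)), (0.1, np.float64(-2.2)), (0.15, np.float64(-1.7))]
('scene',) -0.06 806 foot mm [ 20.5 -60.   12.3] tilt [-0.03 -0.29] front edge mm by z [(0.065, np.float64(-1.6)), (0.1, np.float64(-2.0)), (0.15, np.float64(-1.6))]
('side', 'scene') 0.06 958 foot mm [ 16.7  60.9 -41.3] tilt [0.14 0.83] front edge mm by z [(0.065, np.float64(-3.4)), (0.1, np.float64(-3.0)), (0.15, np.float64(-2.5))]
('side', 'scene') -0.06 1159 foot mm [ 20.4 -60.4  12.7] tilt [-0.22 -0.33] front edge mm by z [(0.065, np.float64(-2.2)), (0.1, np.float64(-2.3)), (0.15, np.float64(-2.2))]
```

Call:
{"name": "move_arm", "arguments": {"series": [[[0,0,0.0005],[-0.5,-0.2,0],-1],[[0.0001,-0.0003,0.0005],[-1.1,-0.45,0],-1],[[0.0002,-0.0005,0.0005],[-1.1,-0.45,0],-1],[[0.0002,-0.0005,0],[-1.1,-0.45,0],-1],[[0.0002,-0.0005,-0.0007],[-1.1,-0.45,0],-1],[[0.0002,-0.0005,-0.0014],[-1.1,-0.45,0],-1],[[0.0002,-0.0005,-0.0014],[-1.1,-0.45,0],-1]]}}

```text
t: 16.15
ee_pos: [0.6059, 0.0194, 0.1883]
orientation: [172.6, -0.4, 21.9]
wrist_force: [-1.3, 2.4, 6.2]
gripper_width: 0.0092
```

```bash
python3 chk.py | grep -v "(-0.06\|) 0 "
```

```text
16.15 [ 28.7  36.6 -63.6  93.6  41.6  73.9 -21.9] [-1.32622298  2.42344487  6.1698036 ] [ 0.74731659  0.29065688 -0.02042967] 0.009171442805946936 [0.6058635  0.01938018 0.18826094]
('side',) 0.06 269 foot mm [19.6 60.6 48.6] tilt [ 0.19 -0.31] front edge mm by z [(0.065, np.float64(-1.9)), (0.1, np.float64(-1.8)), (0.15, np.float64(-2.8))]
('side',) -0.06 365 foot mm [ 21.2 -59.2  12.6] tilt [ 0.44 -0.9 ] front edge mm by z [(0.065, np.float64(-1.2)), (0.1, np.float64(-1.2)), (0.15, np.float64(-2.9))]
('scene',) 0.06 662 foot mm [ 18.   61.  -41.3] tilt [0.08 0.51] front edge mm by z [(0.065, np.float64(-3.0)), (0.1, np.float64(-2.2)), (0.15, np.float64(-2.2))]
('scene',) -0.06 814 foot mm [ 20.  -60.1  12.6] tilt [-0.04 -0.07] front edge mm by z [(0.065, np.float64(-1.5)), (0.1, np.float64(-1.5)), (0.15, np.float64(-1.6))]
('side', 'scene') 0.06 944 foot mm [ 17.6  60.8 -41.5] tilt [0.02 0.49] front edge mm by z [(0.065, np.float64(-3.5)), (0.1, np.float64(-3.0)), (0.15, np.float64(-3.0))]
('side', 'scene') -0.06 1170 foot mm [ 20.  -60.5  12.6] tilt [-0.22 -0.16] front edge mm by z [(0.065, np.float64(-1.8)), (0.1, np.float64(-1.8)), (0.15, np.float64(-2.2))]
```

Call:
{"name": "move_arm", "arguments": {"series": [[[0,0,0.0003],[0,0,0],-0.8],[[0,0,0.0003],[0,0,0],-0.6],[[0,0,0.0003],[0,0,0],-0.4],[[0,0,0.0003],[0,0,0],-0.35],[[0,0,0.0003],[0,0,0],-0.35],[[0,0,0.0003],[0,0,0],-0.35],[[0,-0.001,0.02],[0,0,0],-0.35],[[0,-0.002,0.05],[0,0,0],-0.35],[[0,-0.002,0.08],[0,0,0],-0.35],[[0,-0.002,0.1],[0,0,0],-0.35],[[0,-0.002,0.1],[0,0,0],-0.35]]}}

```text
t: 17.35
ee_pos: [0.6069, 0.0183, 0.2913]
orientation: [172.5, -0.6, 21.9]
wrist_force: [-0.4, 0.3, 0.5]
gripper_width: 0.0298
```

```bash
python3 chk.py
```

```text
17.35 [ 29.9  31.9 -66.2  84.8  36.7  83.6 -16.1] [-0.41213523  0.26450332  0.49865831] [ 0.23118023 -0.11348082 -0.02405779] 0.029782955728178892 [0.6069308  0.01829443 0.29126752]
('side',) 0.06 491 foot mm [19.2 61.  13. ] tilt [ 0.17 -1.02] front edge mm by z [(0.065, np.float64(-3.8)), (0.1, np.float64(-3.4)), (0.15, np.float64(-5.0))]
('side',) 0 345 foot mm [21.1  0.1 12.8] tilt [ 0.19 -0.84] front edge mm by z [(0.065, np.float64(-1.8)), (0.1, np.float64(-1.4)), (0.15, np.float64(-2.2))]
('side',) -0.06 369 foot mm [ 21.1 -59.1  12.9] tilt [ 0.47 -0.83] front edge mm by z [(0.065, np.float64(-2.2)), (0.1, np.float64(-1.1)), (0.15, np.float64(-3.1))]
('scene',) 0.06 1007 foot mm [18.5 61.  12.4] tilt [-0.08  0.02] front edge mm by z [(0.065, np.float64(-3.2)), (0.1, np.float64(-2.8)), (0.15, np.float64(-3.1))]
('scene',) 0 857 foot mm [19.7 -0.1 12.4] tilt [-0.08 -0.07] front edge mm by z [(0.065, np.float64(-2.0)), (0.1, np.float64(-1.6)), (0.15, np.float64(-1.8))]
('scene',) -0.06 803 foot mm [ 20.2 -60.   12.3] tilt [-0.03 -0.22] front edge mm by z [(0.065, np.float64(-1.9)), (0.1, np.float64(-1.4)), (0.15, np.float64(-1.9))]
('side', 'scene') 0.06 1510 foot mm [18.6 60.7 12.9] tilt [-0.24 -0.41] front edge mm by z [(0.065, np.float64(-3.7)), (0.1, np.float64(-3.4)), (0.15, np.float64(-4.1))]
('side', 'scene') 0 1204 foot mm [19.8 -0.5 12.7] tilt [-0.21 -0.25] front edge mm by z [(0.065, np.float64(-2.7)), (0.1, np.float64(-2.3)), (0.15, np.float64(-2.5))]
('side', 'scene') -0.06 1160 foot mm [ 20.2 -60.4  12.8] tilt [-0.19 -0.3 ] front edge mm by z [(0.065, np.float64(-2.4)), (0.1, np.float64(-1.9)), (0.15, np.float64(-2.5))]
```

The blank stands upright at full depth, about 1.4 mm short of the slats. I'll nudge it home with closed, tilted fingers low on its front edge.

Run:
```python
from goal import *
q=np.r_[.5392,.018,-68.]; r=Rz(q[2]); rx,ry,z=r.as_matrix().T; f=np.radians(36)
tz=np.sin(f)*rx-np.cos(f)*z; Rt=R.from_matrix(np.c_[ry,np.cross(tz,ry),tz])
for x,h in((-.1,.26),(-.06,.071),(-.02,.071)): rel(Rt,np.r_[q[:2],0]+x*rx+.0605*ry+h*z)
```

```text
shift [-0.048   0.1161 -0.0281] turn [-2.664e+01 -1.031e+01  2.000e-02]
shift [-0.033   0.079  -0.2171] turn [-2.664e+01 -1.031e+01  2.000e-02]
shift [-0.018   0.0419 -0.2171] turn [-2.664e+01 -1.031e+01  2.000e-02]
```

Call:
{"name": "move_arm", "arguments": {"series": [[[-0.008,0.02,0],[-3,-1,0],-0.7],[[-0.016,0.04,0],[-7,-3,0],-1],[[-0.024,0.06,0],[-11,-4,0],-1],[[-0.032,0.08,0],[-15,-6,0],-1],[[-0.04,0.1,0],[-19,-7.5,0],-1],[[-0.048,0.116,0],[-23,-9,0],-1],[[-0.048,0.116,-0.02],[-26.6,-10.3,0],-1],[[-0.048,0.116,-0.045],[-26.6,-10.3,0],-1],[[-0.048,0.116,-0.07],[-26.6,-10.3,0],-1],[[-0.046,0.11,-0.095],[-26.6,-10.3,0],-1],[[-0.044,0.105,-0.12],[-26.6,-10.3,0],-1],[[-0.041,0.098,-0.145],[-26.6,-10.3,0],-1],[[-0.038,0.09,-0.17],[-26.6,-10.3,0],-1],[[-0.035,0.083,-0.19],[-26.6,-10.3,0],-1],[[-0.033,0.079,-0.205],[-26.6,-10.3,0],-1],[[-0.033,0.079,-0.217],[-26.6,-10.3,0],-1],[[-0.033,0.079,-0.217],[-26.6,-10.3,0],-1],[[-0.033,0.079,-0.217],[-26.6,-10.3,0],-1]]}}

```text
t: 19.25
ee_pos: [0.5729, 0.097, 0.0714]
orientation: [144.1, -0.0, 22.0]
wrist_force: [0.1, 0.2, 0.6]
gripper_width: 0.0003
```

Run:
```python
from goal import *
s=status.observe(); print(s['t'],s['q'].round(1),s['wrist_force'].round(2),s['gripper_width'])
q=np.r_[.5392,.018,-68.]; r=Rz(q[2]); rx,ry,z=r.as_matrix().T; f=np.radians(36)
tz=np.sin(f)*rx-np.cos(f)*z; Rt=R.from_matrix(np.c_[ry,np.cross(tz,ry),tz])
for x,h in((-.06,.071),(-.02,.071)): rel(Rt,np.r_[q[:2],0]+x*rx+.0605*ry+h*z)
p,d=grab('side'); grab('scene')
a=cv2.resize(load('side')['p'][100:270,200:330],None,fx=3,fy=3);b=cv2.resize(load('scene')['p'][100:270,190:320],None,fx=3,fy=3)
cv2.imwrite('pics/c4.png',np.hstack([a,b]))
```

```text
19.25 [ -5.   44.9 -49.6 105.5  64.4  81.8 -62.5] [0.13 0.18 0.57] 0.00027191348880911014
shift [-0.0001 -0.0007 -0.0004] turn [-0.07  0.01 -0.03]
shift [ 0.0149 -0.0378 -0.0004] turn [-0.07  0.01 -0.03]
```

View pics/c4.png

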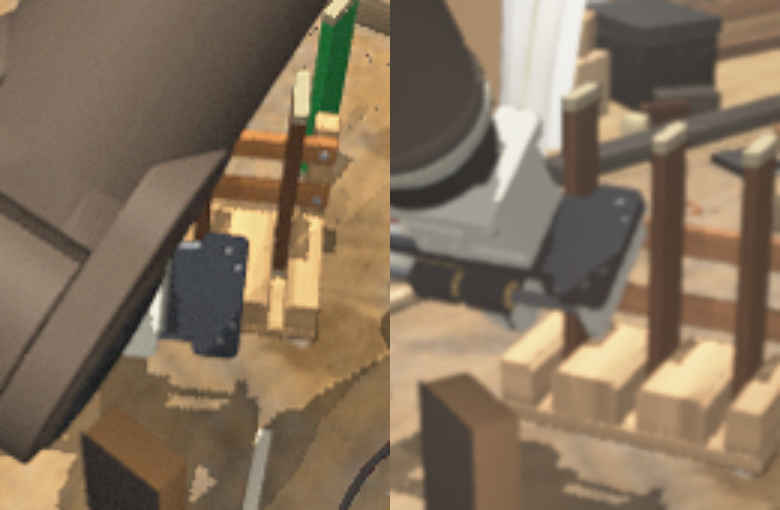

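The right half (scene) shows the closed fingertips (595,325) in front of the long blank at the intended height. All three blanks and the cork are standing.

Call:
{"name": "move_arm", "arguments": {"series": [[[0.002,-0.005,0],[0,0,0],-1],[[0.004,-0.011,0],[0,0,0],-1],[[0.006,-0.017,0],[0,0,0],-1],[[0.008,-0.022,0],[0,0,0],-1],[[0.01,-0.026,0],[0,0,0],-1],[[0.012,-0.03,0],[0,0,0],-1],[[0.013,-0.0335,0],[0,0,0],-1],[[0.0135,-0.0345,0],[0,0,0],-1],[[0.0135,-0.0345,0],[0,0,0],-1]]}}

```text
t: 20.25
ee_pos: [0.5867, 0.0625, 0.072]
orientation: [144.1, -0.1, 22.0]
wrist_force: [-0.1, -0.0, -0.9]
gripper_width: 0.0005
```

Call:
{"name": "move_arm", "arguments": {"series": [[[0.0003,-0.0007,0],[0,0,0],-1],[[0.0006,-0.0014,0],[0,0,0],-1],[[0.0009,-0.0021,0],[0,0,0],-1],[[0.0009,-0.0021,0],[0,0,0],-1]]}}

```text
t: 20.65
ee_pos: [0.5876, 0.0604, 0.072]
orientation: [144.1, -0.1, 22.0]
wrist_force: [0.2, -0.5, 0.5]
gripper_width: 0.0006
```

Call:
{"name": "move_arm", "arguments": {"series": [[[0.0003,-0.0007,0],[0,0,0],-1],[[0.0006,-0.0014,0],[0,0,0],-1],[[0.0006,-0.0014,0],[0,0,0],-1]]}}

```text
t: 20.95
ee_pos: [0.5882, 0.0588, 0.072]
orientation: [144.1, -0.1, 22.0]
wrist_force: [0.7, 0.4, -0.2]
gripper_width: 0.0003
```

Call:
{"name": "move_arm", "arguments": {"series": [[[0.0003,-0.0007,0],[0,0,0],-1],[[0.0006,-0.0014,0],[0,0,0],-1],[[0.0009,-0.0021,0],[0,0,0],-1],[[0.0009,-0.0021,0],[0,0,0],-1]]}}

```text
t: 21.35
ee_pos: [0.5892, 0.0566, 0.072]
orientation: [144.1, -0.1, 22.0]
wrist_force: [-0.0, -0.5, 0.1]
gripper_width: 0.0006
```

Call:
{"name": "move_arm", "arguments": {"series": [[[0.0003,-0.0007,0],[0,0,0],-1],[[0.0006,-0.0014,0],[0,0,0],-1],[[0.0006,-0.0014,0],[0,0,0],-1]]}}

```text
t: 21.65
ee_pos: [0.5898, 0.055, 0.072]
orientation: [144.0, -0.1, 22.0]
wrist_force: [0.4, 0.4, -0.8]
gripper_width: 0.0004
```

Call:
{"name": "move_arm", "arguments": {"series": [[[0.0003,-0.0007,0],[0,0,0],-1],[[0.0004,-0.001,0],[0,0,0],-1],[[0.0004,-0.001,0],[0,0,0],-1]]}}

```text
t: 21.95
ee_pos: [0.5902, 0.0539, 0.072]
orientation: [144.0, -0.1, 22.0]
wrist_force: [0.1, 0.1, 0.3]
gripper_width: 0.0003
```

Call:
{"name": "move_arm", "arguments": {"series": [[[0.0003,-0.0007,0],[0,0,0],-1],[[0.0006,-0.0014,0],[0,0,0],-1],[[0.0006,-0.0014,0],[0,0,0],-1]]}}

```text
t: 22.25
ee_pos: [0.5909, 0.0523, 0.072]
orientation: [144.0, -0.1, 22.0]
wrist_force: [0.0, 0.4, 1.5]
gripper_width: -0.0
```

Call:
{"name": "move_arm", "arguments": {"series": [[[0.0003,-0.0007,0],[0,0,0],-1],[[0.0006,-0.0014,0],[0,0,0],-1],[[0.0006,-0.0014,0],[0,0,0],-1]]}}

```text
t: 22.55
ee_pos: [0.5915, 0.0507, 0.072]
orientation: [144.0, -0.1, 22.0]
wrist_force: [0.6, 0.1, -0.8]
gripper_width: 0.0008
```

Call:
{"name": "move_arm", "arguments": {"series": [[[0.0003,-0.0007,0],[0,0,0],-1],[[0.0004,-0.001,0],[0,0,0],-1],[[0.0004,-0.001,0],[0,0,0],-1]]}}

```text
t: 22.85
ee_pos: [0.5919, 0.0497, 0.072]
orientation: [144.0, -0.1, 21.9]
wrist_force: [-0.4, 0.1, 0.5]
gripper_width: 0.0001
```

```bash
python3 chk.py | grep "^[0-9]\|('scene'\|('side',)"
```

```text
22.85 [ -0.2  44.1 -48.8 106.6  66.5  79.4 -59.2] [-0.39728202  0.05572007  0.54949737] [0.69710361 0.08435511 0.00511514] 8.653884838738773e-05 [0.59189103 0.04966549 0.07200758]Traceback (most recent call last):
  File "chk.py", line 17, in <module>
    print(n,y0,len(P),'foot mm',(g.x[:3]*1e3).round(1),'tilt',g.x[3:].round(2),'front edge mm by z',[(z,(1e3*np.percentile(P[abs(P[:,2]-z)<.012,0],3)).round(1)) for z in(.065,.1,.15) ])
                                                                                                             ~~~~~~~~~~~~~^^^^^^^^^^^^^^^^^^^^^^^^^^^
    return _quantile_unchecked(
        a, q, axis, out, overwrite_input, method, keepdims, weights)
    return _ureduce(a,
                    func=_quantile_ureduce_func,
    ...<5 lines>...
                    overwrite_input=overwrite_input,
                    method=method)
    r = func(a, **kwargs)
    result = _quantile(arr,
                       quantiles=q,
    ...<2 lines>...
                       out=out,
                       weights=wgt)
    slices_having_nans = np.isnan(arr[-1, ...])
                                  ~~~^^^^^^^^^
IndexError: index -1 is out of bounds for axis 0 with size 0
```

Run:
```python
from h import *
cv2.imwrite('pics/c5.png',cv2.resize(load('scene')['p'][110:240,220:350],None,fx=4.5,fy=4.5,interpolation=cv2.INTER_CUBIC))
```

```text
(no output)
```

View pics/c5.png

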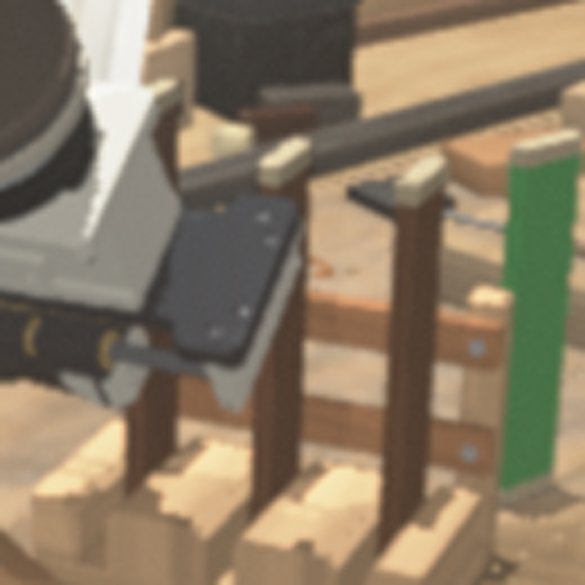

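Run:
```python
from h import *
from fit import Rz
W=cloud('scene')
for u,v in((235,395),(225,370),(245,330),(270,240),(180,300),(110,380),(95,390),(60,330),(135,360),(155,370),(150,430),(140,480),(285,250),(270,440)):
    w=W[int(110+v/4.5),int(220+u/4.5)]; print(u,v,w.round(3),(Rz(-68).inv().apply(w-[.5392,.018,0])*1e3).round(0))
```

```text
235 395 [0.478 0.097 0.132] [-96. -27. 132.]
225 370 [0.469 0.11  0.147] [-111.  -30.  147.]
245 330 [0.468 0.102 0.162] [-105.  -34.  162.]
270 240 [0.485 0.072 0.186] [-71. -30. 186.]
180 300 [0.497 0.107 0.167] [-99.  -6. 167.]
110 380 [0.569 0.08  0.104] [-46.  51. 104.]
95 390 [0.581 0.077 0.095] [-39.  61.  95.]
60 330 [0.545 0.126 0.145] [-98.  46. 145.]
135 360 [0.518 0.111 0.136] [-94.  15. 136.]
155 370 [0.597 0.028 0.084] [12. 57. 84.]
150 430 [0.593 0.034 0.058] [ 5. 56. 58.]
140 480 [0.591 0.041 0.037] [-2. 57. 37.]
285 250 [0.479 0.071 0.183] [-72. -36. 183.]
270 440 [0.536 0.015 0.067] [ 2. -4. 67.]
```

Run:
```python
from h import *
from fit import Rz
W=cloud('scene')[110:240,220:350]; L=Rz(-68).inv().apply((W-[.5392,.018,0]).reshape(-1,3)).reshape(W.shape)*1e3
for v in range(380,470,9):
    print(v,[tuple(L[int(v/4.5),int(u/4.5)].round(0).astype(int)) for u in (85,95,104,113,122,131,140)])
```

```text
380 [(np.int64(-44), np.int64(65), np.int64(100)), (np.int64(-93), np.int64(33), np.int64(125)), (np.int64(-94), np.int64(29), np.int64(126)), (np.int64(-48), np.int64(48), np.int64(105)), (np.int64(-49), np.int64(43), np.int64(106)), (np.int64(-45), np.int64(41), np.int64(105)), (np.int64(-34), np.int64(42), np.int64(101))]
389 [(np.int64(-38), np.int64(68), np.int64(93)), (np.int64(-39), np.int64(61), np.int64(95)), (np.int64(-41), np.int64(55), np.int64(97)), (np.int64(-45), np.int64(49), np.int64(99)), (np.int64(-45), np.int64(45), np.int64(100)), (np.int64(-43), np.int64(42), np.int64(100)), (np.int64(-4), np.int64(56), np.int64(82))]
398 [(np.int64(141), np.int64(161), np.int64(0)), (np.int64(-38), np.int64(61), np.int64(90)), (np.int64(-33), np.int64(60), np.int64(88)), (np.int64(-37), np.int64(53), np.int64(91)), (np.int64(-39), np.int64(48), np.int64(93)), (np.int64(-41), np.int64(43), np.int64(95)), (np.int64(-2), np.int64(57), np.int64(76))]
407 [(np.int64(131), np.int64(155), np.int64(0)), (np.int64(132), np.int64(148), np.int64(1)), (np.int64(136), np.int64(145), np.int6
[... 1367 characters left out ...]
4(-5), np.int64(60), np.int64(55)), (np.int64(-1), np.int64(58), np.int64(54))]
452 [(np.int64(-1), np.int64(87), np.int64(43)), (np.int64(4), np.int64(83), np.int64(42)), (np.int64(4), np.int64(78), np.int64(43)), (np.int64(8), np.int64(76), np.int64(42)), (np.int64(8), np.int64(71), np.int64(43)), (np.int64(-3), np.int64(61), np.int64(50)), (np.int64(-3), np.int64(57), np.int64(50))]
461 [(np.int64(-6), np.int64(85), np.int64(42)), (np.int64(-3), np.int64(79), np.int64(41)), (np.int64(-4), np.int64(74), np.int64(43)), (np.int64(-2), np.int64(71), np.int64(43)), (np.int64(6), np.int64(70), np.int64(39)), (np.int64(-3), np.int64(61), np.int64(45)), (np.int64(-6), np.int64(55), np.int64(48))]
```

Call:
{"name": "move_arm", "arguments": {"series": [[[0.0003,-0.0007,0],[0,0,0],-1],[[0.0006,-0.0014,0],[0,0,0],-1],[[0.0006,-0.0014,0],[0,0,0],-1]]}}

```text
t: 23.25
ee_pos: [0.5925, 0.0482, 0.072]
orientation: [144.0, -0.1, 21.9]
wrist_force: [0.3, -0.4, -0.9]
gripper_width: 0.0006
```

Run:
```python
from goal import *
print(ctrl.tip_extent,[a for a in dir(ctrl) if a[0]!='_'])
s=status.observe(); Rt=R.from_euler('xyz',s['orientation'],degrees=True)
for n in('scene','side'):
    grab(n); W=cloud(n).reshape(-1,3); W=W[np.isfinite(W[:,0])]
    T=Rt.inv().apply(W-s['ee_pos'])*1e3
    M=T[(abs(T[:,0])<45)&(abs(T[:,1])<15)&(T[:,2]>-80)&(T[:,2]<30)]
    print(n,len(M))
    for lo in range(-60,30,6):
        k=M[(M[:,2]>=lo)&(M[:,2]<lo+6)]
        if len(k): print(lo,len(k),k.min(0).round(),k.max(0).round())
p=load('scene')['p']; cv2.imwrite('pics/c6.png',cv2.resize(p[170:230,220:280],None,fx=10,fy=10,interpolation=cv2.INTER_CUBIC))
```

```text
0.011 ['IKError', 'job_done', 'tip_extent']
scene 275
-60 11 [-21. -11. -59.] [-16.  10. -54.]
-54 11 [-21. -12. -52.] [-12.   8. -49.]
-48 22 [-20. -13. -47.] [ 14.  10. -42.]
-42 28 [-20. -12. -42.] [ 13.   1. -36.]
-36 26 [-19. -13. -36.] [ 14.   0. -30.]
-30 10 [-11. -12. -30.] [  9.  -8. -25.]
-24 4 [ -5. -11. -23.] [  2.  -9. -20.]
-6 6 [-5.  5. -5.] [-3. 15. -1.]
0 18 [-6. -0.  0.] [ 3. 14.  6.]
6 22 [-6. -7.  6.] [ 3. 15. 12.]
12 22 [-5. -9. 12.] [ 3. 14. 18.]
18 27 [-45. -14.  18.] [ 4. 14. 24.]
24 65 [-44. -15.  24.] [28. 14. 30.]
side 0
```

View pics/c6.png

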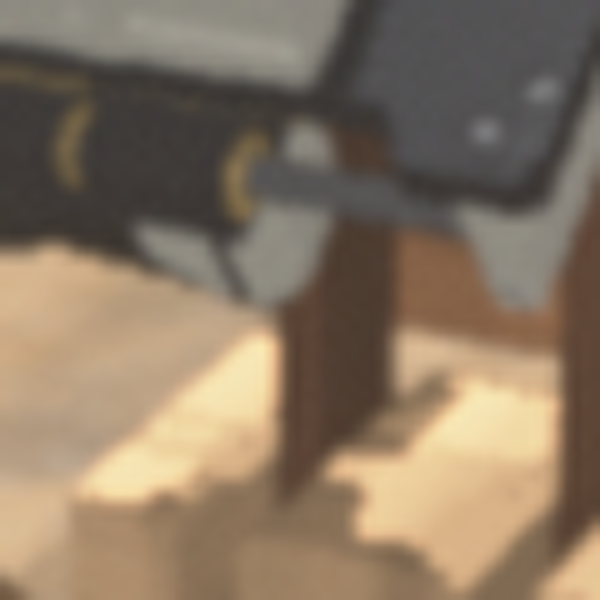

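The enlarged picture shows the fingertips (260,300) ending just short of the blank's front edge (290,350), so they haven't touched it. The real tips end about 20 mm behind the measured TCP. I'll steepen the tilt so the tips lead the gripper body clearly, then advance until there is contact.

Call:
{"name": "move_arm", "arguments": {"series": [[[-0.003,0.007,0],[0,0,0],-1],[[-0.006,0.015,0],[0,0,0],-1],[[-0.009,0.023,0],[-3,-1.2,0],-1],[[-0.009,0.023,-0.003],[-6,-2.4,0],-1],[[-0.009,0.023,-0.006],[-9,-3.6,0],-1],[[-0.009,0.023,-0.009],[-13,-5.2,0],-1],[[-0.009,0.023,-0.012],[-13,-5.2,0],-1],[[-0.007,0.017,-0.012],[-13,-5.2,0],-1],[[-0.004,0.01,-0.012],[-13,-5.2,0],-1],[[-0.002,0.004,-0.012],[-13,-5.2,0],-1],[[0,0,-0.012],[-13,-5.2,0],-1],[[0,0,-0.012],[-13,-5.2,0],-1],[[0,0,-0.012],[-13,-5.2,0],-1]]}}

```text
t: 24.65
ee_pos: [0.5926, 0.0479, 0.0603]
orientation: [130.0, -0.1, 21.9]
wrist_force: [0.1, -0.8, -0.1]
gripper_width: 0.0008
```

```bash
cat > tipchk.py <<'E'
from goal import *
s=status.observe(); Rt=R.from_euler('xyz',s['orientation'],degrees=True); print(s['t'],s['q'].round(1),s['wrist_force'].round(2),s['ft_torque'].round(2))
grab('scene'); W=cloud('scene').reshape(-1,3); W=W[np.isfinite(W[:,0])]
T=Rt.inv().apply(W-s['ee_pos'])*1e3; L=Rz(-68).inv().apply(W-[.5392,.018,0])*1e3
print('tcp in rack',(Rz(-68).inv().apply(s['ee_pos']-[.5392,.018,0])*1e3).round(1))
m=(abs(T[:,0])<22)&(abs(T[:,1])<16)&(T[:,2]>-40)&(T[:,2]<12)&(L[:,2]>50)&(L[:,0]<-6)
print('finger pts: tool z max',T[m,2].max().round(),'rack x max',L[m,0].max().round(),'z min',L[m,2].min().round(),m.sum())
b=(abs(L[:,1]-60)<7)&(L[:,0]>-6)&(L[:,0]<5)
print('blank front edge',[(z,np.percentile(L[b&(abs(L[:,2]-z)<6),0],5).round(1),(b&(abs(L[:,2]-z)<6)).sum()) for z in (50,60,70,150,170,190,205) if (b&(abs(L[:,2]-z)<6)).sum()>3])
E
python3 tipchk.py
```

```text
24.65 [-11.4  49.7 -41.9 106.9  71.6  88.6 -69.4] [ 0.13 -0.82 -0.06] [0.81 0.21 0.04]
tcp in rack [-7.7 60.7 60.3]Traceback (most recent call last):
  File "tipchk.py", line 7, in <module>
    print('finger pts: tool z max',T[m,2].max().round(),'rack x max',L[m,0].max().round(),'z min',L[m,2].min().round(),m.sum())
                                   ~~~~~~~~~~^^
    return umr_maximum(a, axis, None, out, keepdims, initial, where)
ValueError: zero-size array to reduction operation maximum which has no identity
```

Call:
{"name": "move_arm", "arguments": {"series": [[[0.0006,-0.0014,0],[0,0,0],-1],[[0.0011,-0.0028,0],[0,0,0],-1],[[0.0017,-0.0042,0],[0,0,0],-1],[[0.0017,-0.0042,0],[0,0,0],-1]]}}

```text
t: 25.1
ee_pos: [0.5943, 0.0439, 0.0602]
orientation: [130.0, -0.1, 21.9]
wrist_force: [0.1, 0.5, -0.2]
gripper_width: 0.0005
```

Call:
{"name": "move_arm", "arguments": {"series": [[[0.0003,-0.0007,0],[0,0,0],-1],[[0.0006,-0.0014,0],[0,0,0],-1],[[0.0009,-0.0021,0],[0,0,0],-1],[[0.0009,-0.0021,0],[0,0,0],-1]]}}

```text
t: 25.5
ee_pos: [0.5952, 0.0416, 0.0601]
orientation: [130.0, -0.1, 21.9]
wrist_force: [0.2, -0.2, 0.4]
gripper_width: 0.0003
```

Call:
{"name": "move_arm", "arguments": {"series": [[[0.0003,-0.0007,0],[0,0,0],-1],[[0.0006,-0.0014,0],[0,0,0],-1],[[0.0009,-0.0021,0],[0,0,0],-1],[[0.0009,-0.0021,0],[0,0,0],-1]]}}

```text
t: 25.9
ee_pos: [0.5961, 0.0394, 0.0602]
orientation: [130.0, -0.1, 21.9]
wrist_force: [-0.3, 0.1, -1.3]
gripper_width: 0.0008
```

```bash
sed -i 's/^print(.finger.*$//' tipchk.py; python3 tipchk.py
python3 - <<'E'
from h import *
cv2.imwrite('pics/c7.png',cv2.resize(load('scene')['p'][130:230,210:310],None,fx=6,fy=6,interpolation=cv2.INTER_CUBIC))
E
```

```text
25.9 [-10.6  49.5 -41.6 107.1  72.1  88.2 -69. ] [-0.33  0.08 -1.34] [ 0.87  0.24 -0.02]
tcp in rack [ 1.5 60.7 60.2]
blank front edge [(50, np.float64(-4.2), np.int64(21)), (150, np.float64(-4.2), np.int64(33)), (170, np.float64(-3.9), np.int64(33)), (190, np.float64(-3.9), np.int64(34)), (205, np.float64(-4.9), np.int64(42))]
```

View pics/c7.png

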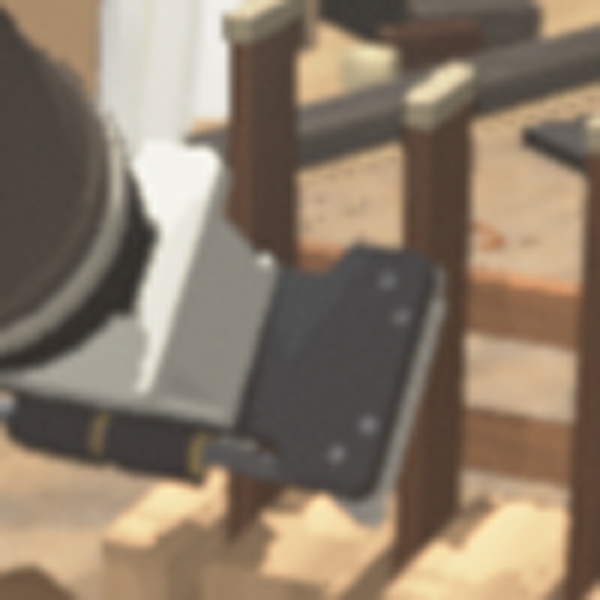

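The picture shows the blank still upright (265,150) and the fingers hidden behind the gripper body; no contact yet.

Call:
{"name": "move_arm", "arguments": {"series": [[[0.0003,-0.0007,0],[0,0,0],-1],[[0.0006,-0.0014,0],[0,0,0],-1],[[0.0009,-0.0021,0],[0,0,0],-1],[[0.0009,-0.0021,0],[0,0,0],-1]]}}

```text
t: 26.35
ee_pos: [0.597, 0.0372, 0.0601]
orientation: [130.0, -0.1, 21.9]
wrist_force: [0.3, 0.1, 0.1]
gripper_width: 0.0002
```

Call:
{"name": "move_arm", "arguments": {"series": [[[0.0003,-0.0007,0],[0,0,0],-1],[[0.0006,-0.0014,0],[0,0,0],-1],[[0.0009,-0.0021,0],[0,0,0],-1],[[0.0009,-0.0021,0],[0,0,0],-1]]}}

```text
t: 26.75
ee_pos: [0.5979, 0.0349, 0.0602]
orientation: [130.0, -0.1, 21.9]
wrist_force: [-0.0, -0.6, -0.2]
gripper_width: 0.0005
```

Call:
{"name": "move_arm", "arguments": {"series": [[[0.0003,-0.0007,0],[0,0,0],-1],[[0.0006,-0.0014,0],[0,0,0],-1],[[0.0009,-0.0021,0],[0,0,0],-1],[[0.0009,-0.0021,0],[0,0,0],-1]]}}

```text
t: 27.15
ee_pos: [0.5988, 0.0331, 0.0601]
orientation: [130.0, -0.1, 21.9]
wrist_force: [-0.5, 0.8, 1.1]
gripper_width: 0.0006
```

```bash
python3 tipchk.py
```

```text
27.15 [-10.   49.4 -41.5 107.3  72.5  87.8 -68.6] [-0.49  0.81  1.14] [ 1.04  0.29 -0.02]
tcp in rack [ 8.4 60.9 60.1]
blank front edge [(50, np.float64(-3.5), np.int64(29)), (60, np.float64(-3.1), np.int64(5)), (150, np.float64(-3.1), np.int64(23)), (170, np.float64(-3.2), np.int64(34)), (190, np.float64(-2.8), np.int64(33)), (205, np.float64(-2.6), np.int64(36))]
```

The front edge moved from about -4.1 to -3.0 mm, and the force and torque have started to rise, so the fingers are pushing it home.

Call:
{"name": "move_arm", "arguments": {"series": [[[0.0003,-0.0007,0],[0,0,0],-1],[[0.0004,-0.001,0],[0,0,0],-1],[[0.0004,-0.001,0],[0,0,0],-1]]}}

```text
t: 27.5
ee_pos: [0.5992, 0.0326, 0.06]
orientation: [130.1, -0.1, 22.0]
wrist_force: [-2.4, 3.2, 0.7]
gripper_width: 0.0005
```

```bash
python3 tipchk.py
```

```text
27.5 [ -9.9  49.4 -41.5 107.3  72.6  87.7 -68.6] [-2.36  3.22  0.65] [ 1.28  0.44 -0.02]
tcp in rack [ 8.9 61.1 60. ]
blank front edge [(50, np.float64(-3.9), np.int64(27)), (150, np.float64(-2.0), np.int64(22)), (170, np.float64(-2.4), np.int64(29)), (190, np.float64(-3.4), np.int64(35)), (205, np.float64(-3.4), np.int64(34))]
```

Call:
{"name": "move_arm", "arguments": {"series": [[[0.0003,-0.0007,0],[0,0,0],-1],[[0.0005,-0.0013,0],[0,0,0],-1],[[0.0006,-0.0015,0],[0,0,0],-1],[[0.0006,-0.0015,0],[0,0,0],-1]]}}

```text
t: 27.95
ee_pos: [0.5994, 0.0323, 0.0598]
orientation: [130.2, -0.1, 22.0]
wrist_force: [-4.5, 7.1, 1.5]
gripper_width: 0.0001
```

Firm contact: 8 N with almost no motion, so the blank is against the slats. Now I'll back straight off, rise and check.

Call:
{"name": "move_arm", "arguments": {"series": [[[-0.002,0.005,0],[0,0,0],-1],[[-0.005,0.013,0],[0,0,0],-1],[[-0.009,0.023,0.005],[0,0,0],-1],[[-0.014,0.035,0.015],[0,0,0],-1],[[-0.019,0.047,0.035],[0,0,0],-1],[[-0.022,0.055,0.06],[0,0,0],-1],[[-0.022,0.055,0.09],[0,0,0],-1],[[-0.022,0.055,0.12],[0,0,0],-1],[[-0.022,0.055,0.15],[0,0,0],-1],[[-0.022,0.055,0.19],[0,0,0],-1],[[-0.022,0.055,0.23],[0,0,0],-1],[[-0.04,0.055,0.27],[0,0,0],-1],[[-0.06,0.055,0.3],[0,0,0],-1],[[-0.08,0.055,0.32],[0,0,0],-1],[[-0.08,0.055,0.32],[0,0,0],-1]]}}

```text
t: 29.45
ee_pos: [0.517, 0.0899, 0.3845]
orientation: [130.3, -0.4, 22.2]
wrist_force: [0.6, 0.7, -0.0]
gripper_width: 0.0002
```

```bash
sed -i "s/s\['gripper_width'\]<.02/False/; s/-.03)&(L/-.02)\&(L/; s/np.percentile(P\[abs(P\[:,2\]-z)<.012,0\],3)/np.nanpercentile(np.r_[np.nan,P[abs(P[:,2]-z)<.012,0]],3)/" chk.py; python3 chk.py
python3 - <<'E'
from h import *
a=cv2.resize(load('side')['p'][60:300,190:340],None,fx=2.5,fy=2.5,interpolation=cv2.INTER_CUBIC)
b=cv2.resize(load('scene')['p'][100:310,180:350],None,fx=2.4,fy=600/210/600*210*2.5/2.5*2.857,interpolation=cv2.INTER_CUBIC)
cv2.imwrite('pics/c8.png',np.hstack([a,cv2.resize(b,(400,600))]))
E
```

```text
29.45 [-10.3  23.6 -51.8  95.2  54.6 106.5 -45.1] [ 0.6494952   0.7190387  -0.02616545] [ 0.88409082  0.19165857 -0.02367259] 0.00022969484648687638 [0.51699489 0.08990488 0.38451583]
('side',) 0.06 0 foot mm [18. 60. 12.] tilt [0. 0.] front edge mm by z [(0.065, np.float64(nan)), (0.1, np.float64(nan)), (0.15, np.float64(nan))]
('side',) 0 102 foot mm [20.  -1.6 51. ] tilt [-2.72  0.  ] front edge mm by z [(0.065, np.float64(-1.4)), (0.1, np.float64(-1.4)), (0.15, np.float64(nan))]
('side',) -0.06 294 foot mm [ 21.1 -58.3  13.3] tilt [ 0.64 -0.87] front edge mm by z [(0.065, np.float64(-1.0)), (0.1, np.float64(-1.5)), (0.15, np.float64(-2.9))]
('scene',) 0.06 1017 foot mm [19.6 61.  12.3] tilt [-0.07 -0.14] front edge mm by z [(0.065, np.float64(-2.2)), (0.1, np.float64(-2.0)), (0.15, np.float64(-2.2))]
('scene',) 0 863 foot mm [19.5 -0.1 12.4] tilt [-0.1  0.1] front edge mm by z [(0.065, np.float64(-1.7)), (0.1, np.float64(-1.4)), (0.15, np.float64(-1.9))]
('scene',) -0.06 814 foot mm [ 20.  -60.1  12.3] tilt [-0.05 -0.09] front edge mm by z [(0.065, np.float64(-1.5)), (0.1, np.float64(-2.3)), (0.15, np.float64(-1.7))]
('side', 'scene') 0.06 1035 foot mm [18.9 60.7 12.3] tilt [-0.1  -0.15] front edge mm by z [(0.065, np.float64(-2.9)), (0.1, np.float64(-2.7)), (0.15, np.float64(-3.0))]
('side', 'scene') 0 973 foot mm [19.7 -0.2 12.4] tilt [-0.05 -0.25] front edge mm by z [(0.065, np.float64(-2.3)), (0.1, np.float64(-2.0)), (0.15, np.float64(-2.5))]
('side', 'scene') -0.06 1091 foot mm [ 20.1 -60.1  12.4] tilt [-0.06 -0.19] front edge mm by z [(0.065, np.float64(-1.8)), (0.1, np.float64(-2.5)), (0.15, np.float64(-2.2))]
  return _nanquantile_unchecked(
```

View pics/c8.png

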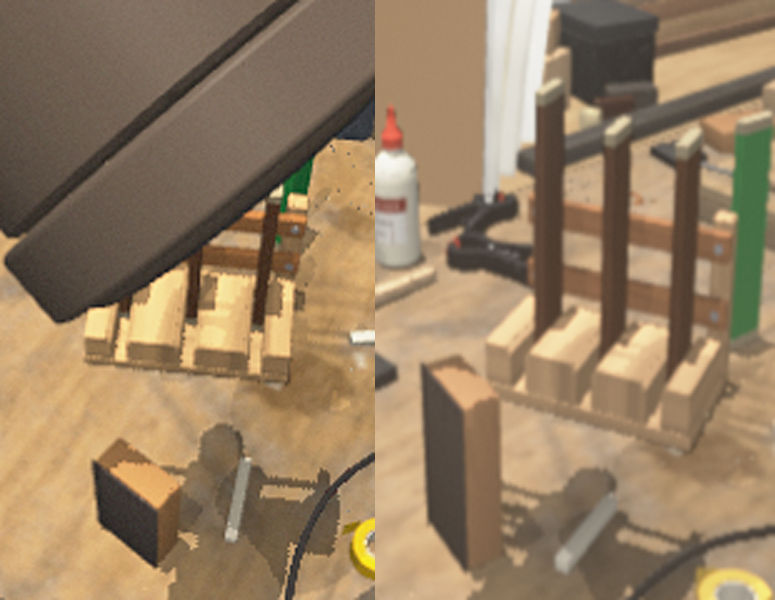

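The right half (scene) shows all three blanks upright in line against the slats (547, 615 and 685), the cork standing at (460,460), and the arm clear. The scene fit puts the long blank's foot at x 19.6, z 12.3 mm, against 19.5 and 20.0 mm for the short ones.

```bash
python3 -c "
from plant import ctrl; print(ctrl.job_done())"
```

```text
the job is handed in; nothing more can be done
None
```

The long blank now stands on end in the free groove, foot on the groove floor and edge against the slats. I handed the job in at about 29.5 s of the 48 s allowed; no verdict is reported.

I gripped it near the top, stood it up, lowered it into the groove and slid it back. On the first slide the foot dragged and the blank pivoted about 4° in the jaws, so I straightened it twice. After release it was about 1.4 mm short of the slats, so I pushed it home with closed fingers until the push reached about 8 N with almost no movement.

- **Final position (scene camera):** the long blank's foot is at x 19.6, z 12.3 mm in the rack frame, upright to about 0.2°. The short blanks are at x 19.5 and 20.0 mm and did not move; the cork and the green look-alike are standing.
- **Checks that failed or disagreed:**
  - The arm hid the long blank from the side camera in the last check, so only the scene camera measured it.
  - The combined fit of both cameras put the long blank about 1 mm further from the slats, at x 18.9 mm.
  - In the camera data the fingertips seemed to end about 20 mm behind the reported tool point, although the interface says they stand 11 mm ahead of it. I relied on the contact force for the final push.

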